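Stock the slant-topped tub

ROBOT

A 6-joint arm with a two-finger parallel gripper is mounted at the origin on the work surface. World frame = base frame: x ahead of the robot, y to its left, z up, the work surface at z = 0. Lengths are in m, angles in rad, forces in N, time in s.
With the tool pointing down it reaches from about 0.4 to 0.825 m from the base axis. Payload 7 kg.
Tool frame: the origin (TCP) lies midway between the tips of the shut fingers; the grasp point (between the pads) lies hold_point_z behind it (hold_point_z is the distance from the TCP to the grasp point, in m); z points along the fingers, y is the line along which they close (so a half turn about z gives the same grasp; the last joint's range is limited). The gripper opens to 88 mm and grips with 3 to 60 N. Pads are 19 mm wide; open, the fingers measure 130 mm over their backs; the gripper's body (78 mm by 193 mm) begins 47 mm behind the grasp point.
Start: joints at [-1.027, 0.359, 0.012, 0, -1.224, -0.288], TCP at [0.171, -0.653, 0.227] pointing down, gripper open.
Joint ranges: [-3.07, 3.07], [-1.43, 2.12], [-1.02, 1.25], [-3.03, 1.67], [-3.05, -0], [-3.03, 3.03]. Speed limits (rad/s): [2.39, 2.39, 3.01, 3.14, 3.14, 3.14].

INTERFACE

Orientations are given as [roll, pitch, yaw] about the fixed x, y, z axes, in that order (R = Rz(yaw) Ry(pitch) Rx(roll)).
In Python, from station import * gives the robot as it stands.
- The arm moves only by the tool apply_moves, never from a script. Its argument "steps" is a list of rows, each an object with "translation": the shift along the world's x, y, z scaled (see below), a list of three; "rotation": the turn, a rotation vector about the world's x, y, z scaled (see below), a list of three. A call has exactly 10 rows; each row is the pose to reach, as a shift and turn from the pose commanded when the call began; what a row does not reach only later rows make up. The controller multiplies each number of a shift by 250 mm and each number of a turn by 30 degrees. A row lasts 1/12 s, in which the tool goes at most 41.7 mm and 7.16 degrees, less where a joint would pass 70% of its speed; a pose out of reach is approached as far as the arm can. A call with a number of a shift or a turn outside -1 to 1 is refused whole. A call with a gripper value outside its range is refused whole. "jaw" is the closure, from -1 (fully open) to 1 (shut), so that 0 is half open, set as the call begins (left out, the last holds). The fingers move at their own pace and stop on an object; "newtons" is the grip in N (left out, the last holds). Time passes only in rows, so rows that repeat a pose let the fingers close, or fill a call up. It gives the time, the measured TCP pose, the force, the opening and the grip force at its end, in the units of the state.
- get_state(): the state, without advancing time (a new reading comes with each control period).
- grab_frame(name): name is "scene" or "top" or "wrist"; returns the picture (480x640x3 uint8, blue, green, red); there is no depth.
- camera_model(name): a dict with "fx", "fy", "cx", "cy" (pixels), "k1" (the pictures are not rectified: a ray, as slopes to the right and down, at radius r is drawn at 1 + k1 r^2 times it, then the intrinsics apply), "xyz" and "rotation" of the camera in the world. Camera axes: x right, y down, z forward; pixel columns grow to the right and rows downward; lengths in m; the calibration is good to about 2 mm. A picture is of the moment at which its call begins: read the wrist's pose just before it. camera_model takes no time and is no camera call; for the wrist camera it gives the pose at the moment of the call.
- job_done(): hands the job in; it is judged then, once.
The state is a dict: "t": time; "q": joint angles; "qd": joint speeds; "joint_efforts": joint torques, N m; "eef_pos": TCP position; "ee_rot": TCP orientation; "force": force on the tool from outside, world axes, zero at the start; "moment": the same for the moment, N m; "width": finger opening in m; "gripper_force": force on a finger pad.
Only numpy, scipy, OpenCV 4.12 (cv2) and the standard library are available. Lean on these libraries where they do the work, as an engineer would, in place of code of your own. Each camera call takes 0.05 s, during which the arm holds its last target. There are 200 camera calls.

TASK

Slide the prising blade under the tab of the tub's shut cover, prise it up with the blade and swing the cover fully open, and lay the blade back on its rubber mat. Then stand every tall jar in the back half of the tub and only after the last of them every short jar in the front half, all upright and set down rather than dropped, and push the cover fully shut. Knock no tall jar over and leave the other things on the bench where they are.

Things in the scene. Friction and masses are not known exactly. Their poses are not given: they have to be found in the camera images.
- tub: Clear plastic storage tub fixed to the bench, 200 mm deep (its x, front at -x facing the robot, back at +x) by 330 mm wide (its y); walls 4 mm thick, floor 4 mm thick; the front wall is 85 mm high, the back wall 135 mm, the side walls slant up from front to back. Inside 192 x 322 mm, no dividers. On its front, below the cover's tab, sticks out a ledge: 30 mm out from the front face, from y -165 to -65 mm, its top at z 69 mm. Origin at the centre of its underside.
- lid_angle (a joint): Angle of the tub's orange cover about its hinge along the top of the tub's back wall: 0 = shut, sloping down to the front (14 degrees), grows as it opens; 1.82 rad is upright, 1.95 rad is the stop (leaning back a little). It is a flat slab 210 mm from hinge to front edge, 334 mm wide, 5 mm thick, of 0.18 kg; a stiff hinge (0.3 N m) holds it wherever it is left, about 2 to 3 N at the front edge moves it.
- lid: The same orange cover; its origin lies on the hinge axis at the middle of the tub's width, axes like the tub's when shut (the slab slopes down along its -x).
- hinge (a point): Point on the cover's hinge axis, at the middle of the tub's width: 100 mm behind the tub's origin (+x), 135 mm up. The cover turns about the tub's y through this point.
- tab (a point): Orange tab on the right end of the cover's front edge (as seen from the robot), for prising: level when shut, sticking out 38 mm in front of the tub, 100 mm wide (its y), 5 mm thick. This point is the centre of its underside, which when shut lies 119 mm in front of the tub's origin (-x), 115 mm to its right (-y), 85 mm up: 16 mm above the ledge, a gap too narrow for fingers but open at the front and at the right-hand side.
- blade: Prising blade lying on the mat, 180 mm long along its x: black handle 22 x 22 mm from x = -90 to +10 mm, then a flat steel blade 80 mm long, 22 mm wide (its y), 3 mm thick at half the handle's height (z = 11 mm), to x = +90 mm. 0.09 kg. Origin on the underside, half-way along the length.
- blade_tip (a point): Middle of the blade's free end (x = 90 mm, z = 11 mm in the blade's frame).
- mat: Black rubber mat fixed to the bench, 100 mm (x) by 220 mm (y), 3 mm thick. Origin at the centre of its underside.
- tall1: Tall clear plastic screw-cap jar of bolts with a grey cap, 56 mm across, 105 mm high, 0.18 to 0.37 kg; may be absent. Origin at the centre of its underside, z up its axis.
- tall2: Tall clear plastic screw-cap jar of bolts with a grey cap, 56 mm across, 105 mm high, 0.18 to 0.37 kg; may be absent. Origin at the centre of its underside, z up its axis.
- tall3: Tall clear plastic screw-cap jar of bolts with a grey cap, 56 mm across, 105 mm high, 0.18 to 0.37 kg; may be absent. Origin at the centre of its underside, z up its axis.
- short1: Short clear plastic screw-cap jar of nuts with a grey cap, 56 mm across, 55 mm high, 0.10 to 0.21 kg; may be absent. Origin at the centre of its underside, z up its axis.
- short2: Short clear plastic screw-cap jar of nuts with a grey cap, 56 mm across, 55 mm high, 0.10 to 0.21 kg; may be absent. Origin at the centre of its underside, z up its axis.
- short3: Short clear plastic screw-cap jar of nuts with a grey cap, 56 mm across, 55 mm high, 0.10 to 0.21 kg; may be absent. Origin at the centre of its underside, z up its axis.
- carton: Small plain carton, 45 x 45 mm, 50 mm high, standing among the jars; leave it. Origin at the centre of its underside.
- minitub1: Small clear tub with a lid, 86 x 116 mm, 60 mm high, beyond the tub; leave it. Origin under its centre.
- minitub2: Small clear tub with a lid, 86 x 116 mm, 60 mm high, on the right near the robot; leave it. Origin under its centre.
- tape: Roll of tape lying flat, 96 mm across, 48 mm high, on the left; leave it. Origin under its centre.
- spanner: Spanner, 180 mm long, lying at the right edge; leave it. Origin under its middle.
- spray: Spray can, 60 mm across, 150 mm high, standing beyond the jars; leave it. Origin under its centre.

How it is judged:
By the outcome, as a careful person would: the job done as asked, in the order asked, and still so for the second after the job is handed in, with the robot touching nothing.
Of tall1, tall2, tall3 only 2 to 3 are there at a start; the rules pass over those that are not, and their reading is None.
Of short1, short2, short3 only 1 to 3 are there at a start; the rules pass over those that are not, and their reading is None.
At some moment in a run one of short1, short2, short3 may be knocked a few centimetres aside while the robot is not near it.
It also fails if it takes over 210 s, if anything falls off the work surface, if the arm or the gripper's body presses on something with over 40 N, if the wrist force passes 120 N, or if a joint passes its speed limit or range.

## Working session

There is one attempt and no reset: what is moved stays moved. The work goes in short steps, Python scripts to look and compute and a tool call to move; the robot and the scene stay as the last step left them, time stands still between calls to the robot, and variables do not carry over. Pictures are saved under pics/ and viewed, at most 14 in all, crops included, and the job is handed in when it is done.

Besides the shell and the picture viewer there is one more tool, called after "Call:" as a command line: name --argument value ..., lists and objects as JSON in quotes. apply_moves: Moves the arm, as the interface text tells. Shifts and turns lie within -1 to 1; 1 stands for 250 mm of shift or 30 degrees of turn. Its arguments: {"type":"object","properties":{"steps":{"type":"array"},"jaw":{"type":"number"},"newtons":{"type":"number"}},"required":["steps"]}

```bash
mkdir -p pics; ls; python3 - <<'E'
from station import *
import cv2
s=get_state(); print(s)
for n in("scene","top","wrist"):
    m=camera_model(n); print(n,m)
    cv2.imwrite(f"pics/{n}0.png",grab_frame(n))
E
```

```text
pics
{'t': 0.0, 'q': array([-1.02691062e+00,  3.59388115e-01,  1.10884642e-02, -3.67668764e-04,
       -1.22409099e+00, -2.88132350e-01]), 'qd': array([-0.0005597 , -0.0002186 , -0.00168625,  0.00086783, -0.00079413,
       -0.0001305 ]), 'joint_efforts': array([ 2.91819691e-03, -5.82720423e+01,  2.93063146e+01,  6.99763834e+00,
        6.72334674e-03, -1.74332413e-04]), 'eef_pos': array([ 0.17064252, -0.65258304,  0.22563161]), 'ee_rot': array([ 3.13996584e+00, -1.21704324e-04, -2.88596440e+00]), 'force': array([-0.69517994,  0.55187652,  0.29432294]), 'moment': array([-0.01742198, -0.003329  , -0.03167847]), 'gripper_force': 0.0, 'width': 0.08767086534226741}
scene {'fx': 540.151044779356, 'fy': 540.151044779356, 'cx': 322.23590701697464, 'cy': 235.29528231102066, 'k1': -0.04117323072547729, 'xyz': array([1.69843071, 0.31049148, 0.89237776]), 'rotation': array([-2.14337964, -0.02190711,  1.89000209])}
top {'fx': 500.6796042112046, 'fy': 500.6796042112046, 'cx': 316.0863966753004, 'cy': 238.06858082488654, 'k1': -0.14086690326298143, 'xyz': array([ 0.31626709, -0.0481299 ,  1.43699347]), 'rotation': array([-2.94285377,  0.01339849, -1.57666838])}
wrist {'fx': 362.14615172925386, 'fy': 362.14615172925386, 'cx': 322.50644285884533, 'cy': 238.62301163130377, 'k1': -0.0253621064838048, 'xyz': array([ 0.10092082, -0.67167509,  0.38443544]), 'rotation': array([ 2.86938562e+00, -1.32421657e-03,  1.82635624e+00])}
```

View pics/top0.png

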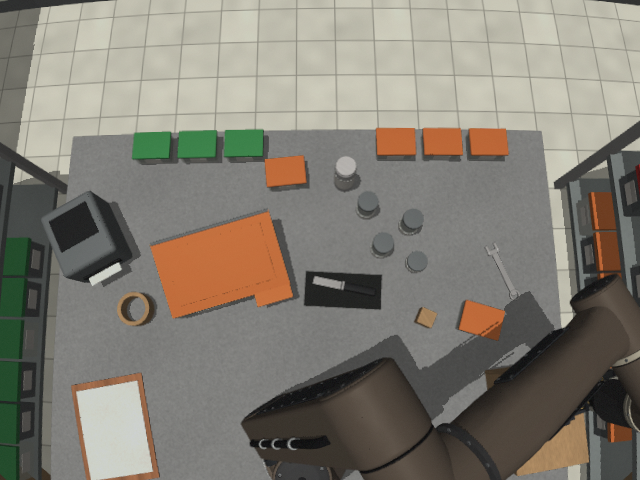

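View pics/scene0.png

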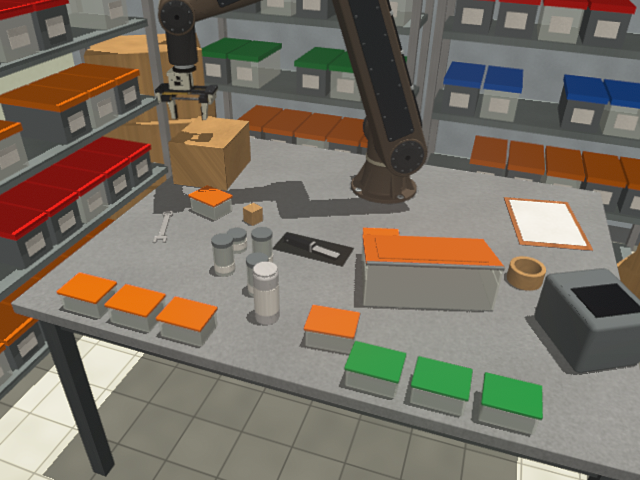

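```bash
cat > h.py <<'E'
from station import *
import cv2, numpy as np
from scipy.spatial.transform import Rotation as R
def K(m): return np.array([[m["fx"],0,m["cx"]],[0,m["fy"],m["cy"]],[0,0,1]]), np.array([m["k1"],0,0,0,0.])
def p2w(m,uv,z):
    k,d=K(m); n=cv2.undistortPoints(np.array([[uv]],float),k,d)[0,0]
    r=R.from_euler("xyz",m["rotation"]).apply([n[0],n[1],1]); c=np.array(m["xyz"])
    return c+r*(z-c[2])/r[2]
def w2p(m,P):
    k,d=K(m); r=R.from_euler("xyz",m["rotation"]).inv(); q=r.apply(np.atleast_2d(P)-m["xyz"])
    return cv2.projectPoints(q,np.zeros(3),np.zeros(3),k,d)[0][:,0]
E
python3 - <<'E'
import cv2
t=cv2.imread("pics/top0.png");s=cv2.imread("pics/scene0.png")
cv2.imwrite("pics/ct1.png",cv2.resize(t[150:350,140:310],None,fx=3.5,fy=3,interpolation=2)[:,:])
a=cv2.resize(t[150:350,290:490],None,fx=3,fy=3,interpolation=2)
cv2.imwrite("pics/ct2.png",a)
cv2.imwrite("pics/cs.png",cv2.resize(s[180:330,150:360],None,fx=3.8,fy=3.8,interpolation=2))
E
```

```text
(no output)
```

View pics/ct1.png

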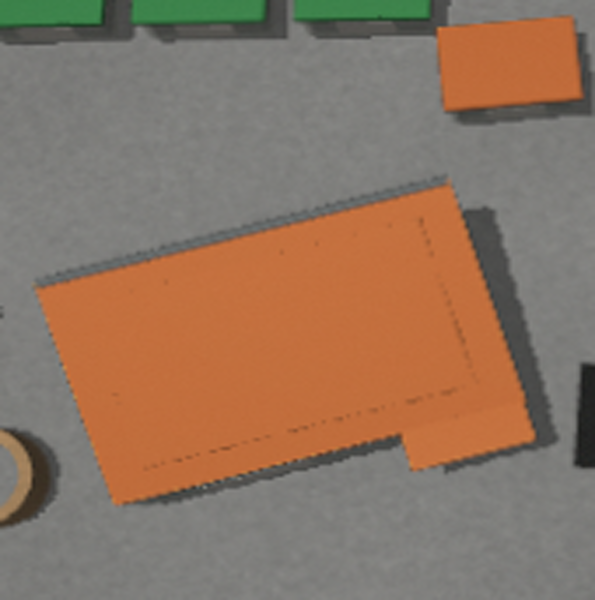

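View pics/ct2.png

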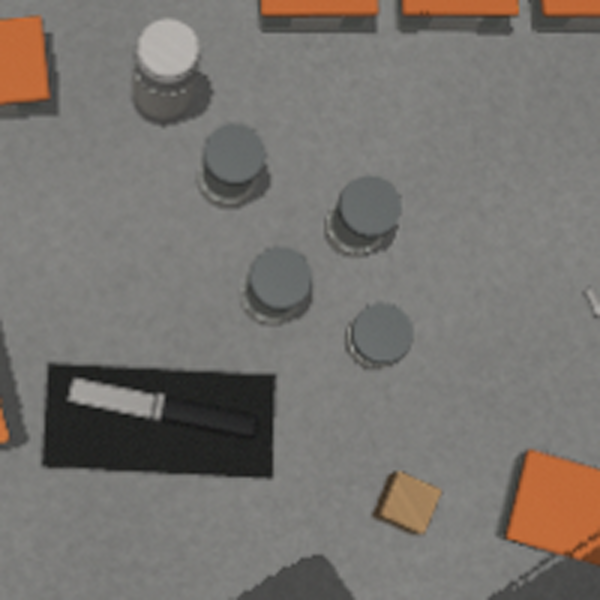

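View pics/cs.png

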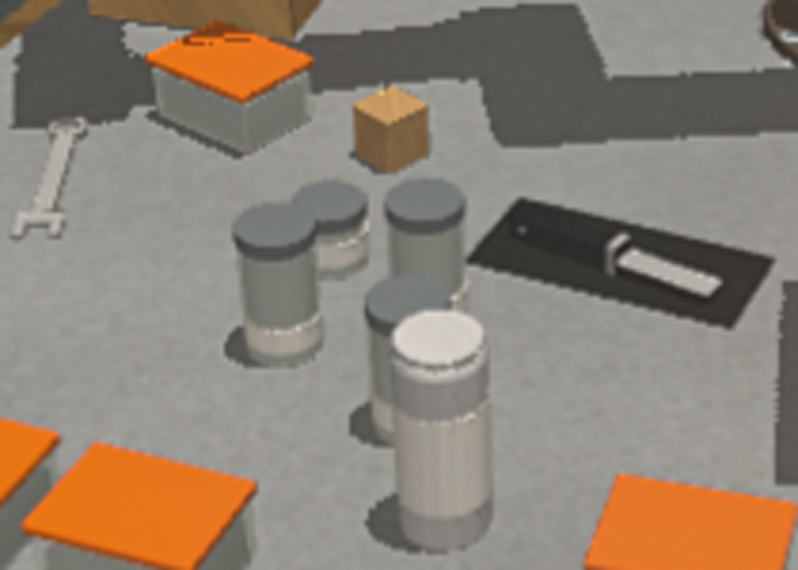

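```bash
cat > m1.py <<'E'
from h import *
from scipy.optimize import least_squares
m=camera_model("top")
c1=lambda x,y:(140+x/3.5-.36,150+y/3-.33)
c2=lambda x,y:(290+x/3-.33,150+y/3-.33)
obj=np.array([[.100,.167,.140],[.100,-.167,.140],[-.105,.167,.089],[-.138,-.165,.090],[-.138,-.065,.090]])
px=np.array([c1(37,288),c1(450,183),c1(117,503),c1(535,440),c1(412,470)])
def w(p,o): 
    c,s=np.cos(p[2]),np.sin(p[2]); return np.c_[p[0]+c*o[:,0]-s*o[:,1],p[1]+s*o[:,0]+c*o[:,1],o[:,2]]
f=least_squares(lambda p:(w(p,obj+np.array([0,0,0]))-0 and 0) if 0 else (w2p(m,w(p,obj))-px).ravel(),[.5,.2,.2])
print("tub",f.x,np.degrees(f.x[2]),"res",f.fun.round(1))
for n,x,y,z in[("t",235,153,.105),("t",369,207,.105),("t",280,279,.105),("s",382,333,.055),("spray",168,50,.15),("tip",70,391,.0155),("tipR?",160,407,.02),("hend",256,425,.022),("carton",410,500,.05)]:
    print(n,p2w(m,c2(x,y),z).round(4))
for x,y in[(48,364),(275,375),(272,478),(42,466)]: print("mat",p2w(m,c2(x,y),.003).round(4))
T=w(f.x,np.array([[-.119,-.115,.085],[-.1,-.115,0],[.1,0,.135]]));print(T.round(4))
E
python3 m1.py
```

```text
tub [0.51462366 0.22766909 0.28103754] 16.102265028813097 res [-0.6 -1.4  0.3 -1.2 -0.6  1.6  0.7  0.2  0.1  0.7]
t [ 0.6886 -0.1757  0.105 ]
t [ 0.6367 -0.2972  0.105 ]
t [ 0.5704 -0.2132  0.105 ]
s [ 0.5278 -0.3134  0.055 ]
spray [ 0.773  -0.1137  0.15  ]
tip [ 0.4808 -0.0213  0.0155]
tipR? [ 0.4644 -0.1064  0.02  ]
hend [ 0.4463 -0.1966  0.022 ]
carton [ 0.3728 -0.3342  0.05  ]
mat [0.5085 0.     0.003 ]
mat [ 0.4959 -0.2181  0.003 ]
mat [ 0.3974 -0.2125  0.003 ]
mat [0.4107 0.006  0.003 ]
[[0.4322 0.0842 0.085 ]
 [0.4504 0.0894 0.    ]
 [0.6107 0.2554 0.135 ]]
```

```bash
python3 -c "
import station;print([k for k in dir(station) if k[0]!='_']); print(getattr(station,'hold_point_z',None))"
```

```text
['Unreachable', 'camera_model', 'get_state', 'grab_frame', 'hold_point_z', 'job_done']
0.0188
```

Call:
apply_moves --steps '[{"translation":[0.1,0.2,0],"rotation":[0,0,0.2]},{"translation":[0.2,0.4,0],"rotation":[0,0,0.4]},{"translation":[0.3,0.55,0],"rotation":[0,0,0.55]},{"translation":[0.4,0.7,0],"rotation":[0,0,0.7]},{"translation":[0.5,0.85,0],"rotation":[0,0,0.85]},{"translation":[0.58,1,0],"rotation":[0,0,1]},{"translation":[0.58,1,0],"rotation":[0,0,1]},{"translation":[0.58,1,0],"rotation":[0,0,1]},{"translation":[0.58,1,0],"rotation":[0,0,1]},{"translation":[0.58,1,0],"rotation":[0,0,1]}]' --jaw -1 --newtons 60

```text
t: 0.98
eef_pos: [0.316, -0.4029, 0.2267]
ee_rot: [-3.141, -0.0, -2.361]
force: [-0.1, -0.7, -0.3]
width: 0.0876
gripper_force: 0.0
```

Call:
apply_moves --steps '[{"translation":[0.1,0.2,0],"rotation":[0,0,0.2]},{"translation":[0.2,0.4,0],"rotation":[0,0,0.4]},{"translation":[0.3,0.55,0],"rotation":[0,0,0.55]},{"translation":[0.4,0.7,0],"rotation":[0,0,0.7]},{"translation":[0.5,0.85,0],"rotation":[0,0,0.85]},{"translation":[0.58,1,0],"rotation":[0,0,1]},{"translation":[0.58,1,0],"rotation":[0,0,1]},{"translation":[0.58,1,0],"rotation":[0,0,1]},{"translation":[0.58,1,0],"rotation":[0,0,1]},{"translation":[0.58,1,0],"rotation":[0,0,1]}]'

```text
t: 1.82
eef_pos: [0.4605, -0.1539, 0.2261]
ee_rot: [3.14, -0.0, -1.84]
force: [0.1, -0.7, 0.0]
width: 0.0878
gripper_force: 0.0
```

```bash
cat > snap.py <<'E'
import sys,json
from h import *
n,f=sys.argv[1:3]
m=camera_model(n); im=grab_frame(n)
json.dump({k:(v.tolist() if hasattr(v,"tolist") else v) for k,v in m.items()},open(f"pics/{f}.json","w"))
if len(sys.argv)>3:
    a,b,c,d,s=map(float,sys.argv[3:]); im=cv2.resize(im[int(b):int(d),int(a):int(c)],None,fx=s,fy=s,interpolation=2)
cv2.imwrite(f"pics/{f}.png",im)
E
python3 snap.py wrist w1
```

```text
(no output)
```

View pics/w1.png

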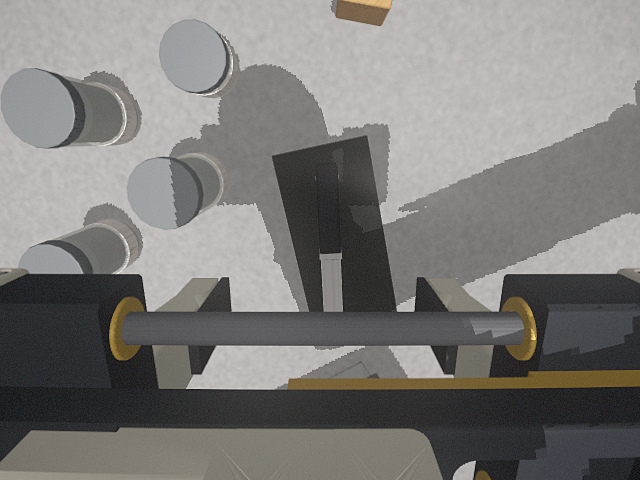

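```bash
python3 - <<'E'
from h import *
import json
m=json.load(open("pics/w1.json"))
for n,u,v,z in[("hend",327,165,.025),("guard",330,253,.025),("short",195,56,.055),("t2",43,107,.105),("t3",164,192,.105),("carton",363,8,.05),("matc",274,156,.003),("matc",368,136,.003)]: print(n,p2w(m,(u,v),z).round(4))
E
```

```text
hend [ 0.4439 -0.1982  0.025 ]
guard [ 0.4646 -0.1103  0.025 ]
short [ 0.5265 -0.3166  0.055 ]
t2 [ 0.6349 -0.3016  0.105 ]
t3 [ 0.571 -0.218  0.105]
carton [ 0.3817 -0.3152  0.05  ]
matc [ 0.4943 -0.22    0.003 ]
matc [ 0.3962 -0.2136  0.003 ]
```

Call:
apply_moves --steps '[{"translation":[0,0.05,-0.1],"rotation":[0,0,0.06]},{"translation":[0,0.1,-0.2],"rotation":[0,0,0.12]},{"translation":[0,0.1,-0.32],"rotation":[0,0,0.12]},{"translation":[0,0.1,-0.44],"rotation":[0,0,0.12]},{"translation":[0,0.1,-0.56],"rotation":[0,0,0.12]},{"translation":[0,0.1,-0.66],"rotation":[0,0,0.12]},{"translation":[0,0.1,-0.75],"rotation":[0,0,0.12]},{"translation":[0,0.1,-0.82],"rotation":[0,0,0.12]},{"translation":[0,0.1,-0.86],"rotation":[0,0,0.12]},{"translation":[0,0.1,-0.88],"rotation":[0,0,0.12]}]'

```text
t: 2.7
eef_pos: [0.4592, -0.1298, 0.005]
ee_rot: [3.139, -0.001, -1.779]
force: [-0.5, -0.2, -0.2]
width: 0.0876
gripper_force: 0.0
```

Call:
apply_moves --steps '[{"translation":[0,0,0],"rotation":[0,0,0]},{"translation":[0,0,0],"rotation":[0,0,0]},{"translation":[0,0,0],"rotation":[0,0,0]},{"translation":[0,0,0],"rotation":[0,0,0]},{"translation":[0,0,0],"rotation":[0,0,0]},{"translation":[0,0,0],"rotation":[0,0,0]},{"translation":[0,0,0],"rotation":[0,0,0]},{"translation":[0,0,0],"rotation":[0,0,0]},{"translation":[0,0,0],"rotation":[0,0,0]},{"translation":[0,0,0],"rotation":[0,0,0]}]' --jaw 1 --newtons 60

```text
t: 3.53
eef_pos: [0.4608, -0.128, 0.0066]
ee_rot: [3.142, -0.0, -1.776]
force: [-0.2, -0.6, 0.6]
width: 0.0265
gripper_force: 0.0
```

Call:
apply_moves --steps '[{"translation":[0,0,0],"rotation":[0,0,0]},{"translation":[0,0,0],"rotation":[0,0,0]},{"translation":[0,0,0],"rotation":[0,0,0]},{"translation":[0,0,0],"rotation":[0,0,0]},{"translation":[0,0,0.1],"rotation":[0,0,0]},{"translation":[0,0,0.2],"rotation":[0,0,0]},{"translation":[0,0,0.3],"rotation":[0,0,0]},{"translation":[0,0,0.4],"rotation":[0,0,0]},{"translation":[0,0,0.4],"rotation":[0,0,0]},{"translation":[0,0,0.4],"rotation":[0,0,0]}]'

```text
t: 4.37
eef_pos: [0.4616, -0.1279, 0.1078]
ee_rot: [-3.138, 0.001, -1.776]
force: [-0.7, 0.9, -1.4]
width: 0.0218
gripper_force: 59.9
```

Call:
apply_moves --steps '[{"translation":[0,0,0],"rotation":[0,0,0.15]},{"translation":[0,0,0],"rotation":[0,0,0.3]},{"translation":[0,0,0],"rotation":[0,0,0.45]},{"translation":[0,0,0],"rotation":[0,0,0.6]},{"translation":[0.02,0,0],"rotation":[0,0,0.75]},{"translation":[0.04,0.05,0],"rotation":[0,0,0.93]},{"translation":[0.08,0.12,0],"rotation":[0,0,0.93]},{"translation":[0.08,0.15,0],"rotation":[0,0,0.93]},{"translation":[0.08,0.15,0],"rotation":[0,0,0.93]},{"translation":[0.08,0.15,0],"rotation":[0,0,0.93]}]'

```text
t: 5.2
eef_pos: [0.4798, -0.0904, 0.1055]
ee_rot: [3.139, 0.0, -1.288]
force: [-0.3, -1.1, -0.8]
width: 0.0216
gripper_force: 59.9
```

```bash
python3 snap.py top t2; python3 snap.py scene s2; python3 - <<'E'
import cv2,numpy as np
t=cv2.imread("pics/t2.png")[240:340,220:390];s=cv2.imread("pics/s2.png")[205:325,255:515]
a=cv2.resize(t,None,fx=3,fy=3,interpolation=2);b=cv2.resize(s,None,fx=2.5,fy=2.5,interpolation=2)
c=np.zeros((600,650,3),np.uint8);c[:300,:510]=a;c[300:,:650]=b;cv2.imwrite("pics/c2.png",c)
E
```

```text
(no output)
```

View pics/c2.png

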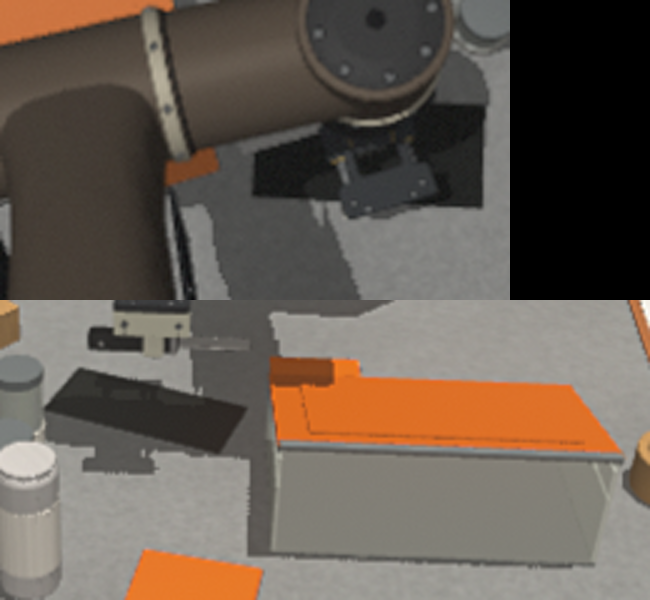

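```bash
cat >> m1.py <<'E'
import json
ms=json.load(open("pics/s2.json")); q=lambda x,y:(255+x/2.5-.3,205+(y-300)/2.5-.3)
o2=np.array([[.100,-.165,0],[.100,.165,0],[-.138,-.165,.09],[-.138,-.065,.09],[-.105,.167,.089]])
p2=np.array([q(272,553),q(595,563),q(270,357),q(360,361),q(573,385)])
g=least_squares(lambda p:np.r_[(w2p(m,w(p,obj))-px).ravel(),(w2p(ms,w(p,o2))-p2).ravel()],f.x)
print("joint",g.x,np.degrees(g.x[2]),g.fun.round(1))
g=least_squares(lambda p:(w2p(ms,w(p,o2))-p2).ravel(),f.x)
print("scene",g.x,np.degrees(g.x[2]),g.fun.round(1))
c,s=np.cos(g.x[2]),np.sin(g.x[2])
print("blade tip",q(248,345),"pred",w2p(ms,[[.4798-.110*np.sin(g.x[2]),-.0904+.11*np.cos(g.x[2]),.1135]]))
E
python3 m1.py | grep -E "tub|joint|scene|blade"
```

```text
tub [0.51462366 0.22766909 0.28103754] 16.102265028813097 res [-0.6 -1.4  0.3 -1.2 -0.6  1.6  0.7  0.2  0.1  0.7]
joint [0.514833   0.22773072 0.2821457 ] 16.16575764189237 [-0.6 -1.4  0.2 -1.4 -0.5  1.6  0.7  0.1  0.1  0.6 -0.1  0.2  0.4  1.2
scene [0.51547002 0.22785413 0.28408115] 16.276651066057916 [-0.   0.4  0.5  1.3  0.4 -0.6 -0.2 -0.9 -0.7 -0.8]
blade tip (353.9, 222.7) pred [[356.34398417 222.16520998]]
```

Call:
apply_moves --steps '[{"translation":[0,0,-0.04],"rotation":[0,0,0]},{"translation":[0,0,-0.08],"rotation":[0,0,0]},{"translation":[0,0,-0.12],"rotation":[0,0,0]},{"translation":[0,0,-0.15],"rotation":[0,0,0]},{"translation":[0,0,-0.15],"rotation":[0,0,0]},{"translation":[0,0,-0.15],"rotation":[0,0,0]},{"translation":[0,0,-0.15],"rotation":[0,0,0]},{"translation":[0,0,-0.15],"rotation":[0,0,0]},{"translation":[0,0,-0.15],"rotation":[0,0,0]},{"translation":[0,0,-0.15],"rotation":[0,0,0]}]'

```text
t: 6.13
eef_pos: [0.481, -0.0905, 0.0695]
ee_rot: [-3.141, -0.0, -1.289]
force: [0.8, -0.1, -1.0]
width: 0.0214
gripper_force: 59.9
```

```bash
python3 - <<'E'
from h import *
s=get_state();print(s["eef_pos"],s["ee_rot"])
th=.28215;c,sn=np.cos(th),np.sin(th)
d=s["eef_pos"][:2]-np.array([.5148,.2277]);print("tub frame",c*d[0]+sn*d[1],-sn*d[0]+c*d[1])
E
python3 snap.py scene s3 240 180 440 290 4
```

```text
[ 0.4810193  -0.09046328  0.06947117] [-3.14077908e+00 -6.93602745e-05 -1.28876123e+00]
tub frame -0.12102840322489676 -0.2961775394993681
```

View pics/s3.png

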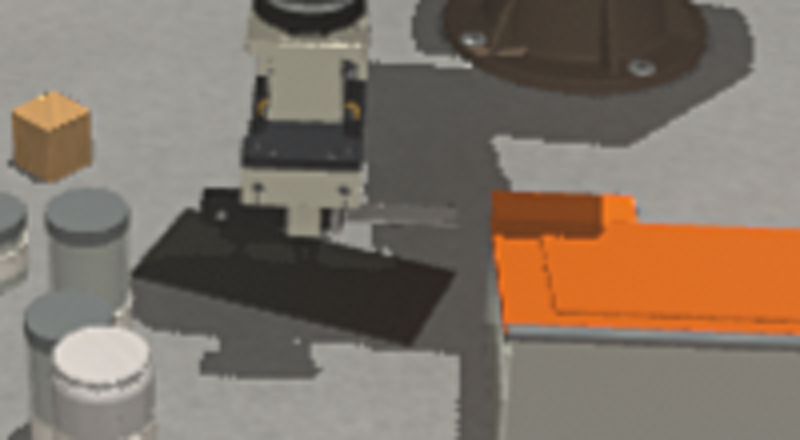

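Call:
apply_moves --steps '[{"translation":[-0.008,0.03,0],"rotation":[0,0,0]},{"translation":[-0.017,0.06,0],"rotation":[0,0,0]},{"translation":[-0.025,0.09,0],"rotation":[0,0,0]},{"translation":[-0.034,0.12,0],"rotation":[0,0,0]},{"translation":[-0.042,0.15,0],"rotation":[0,0,0]},{"translation":[-0.051,0.18,0],"rotation":[0,0,0]},{"translation":[-0.06,0.21,0],"rotation":[0,0,0]},{"translation":[-0.07,0.24,0],"rotation":[0,0,0]},{"translation":[-0.078,0.27,0],"rotation":[0,0,0]},{"translation":[-0.085,0.292,0],"rotation":[0,0,0]}]'

```text
t: 7.02
eef_pos: [0.4593, -0.0166, 0.0691]
ee_rot: [-3.142, 0.0, -1.288]
force: [0.6, 0.4, -1.3]
width: 0.0213
gripper_force: 59.9
```

```bash
python3 - <<'E'
from h import *
s=get_state();print(s["eef_pos"],s["ee_rot"],s["force"],s["moment"])
th=.28215;c,sn=np.cos(th),np.sin(th)
d=s["eef_pos"][:2]-np.array([.5148,.2277]);print("tub frame",c*d[0]+sn*d[1],-sn*d[0]+c*d[1])
T=lambda x,y,z:[.5148+c*x-sn*y,.2277+sn*x+c*y,z]
m=camera_model("scene");print(w2p(m,[T(-.121,-.186,.0775),T(-.121,-.193,.0775)]), "seen",(240+456/4,180+214/4))
r=.2159
for t in(0,5,10,20,30,40,50,60,70,80,90,100,105,112,115):
    p=np.radians(t-13.4);dx=.21-r*np.cos(p);dz=.05+r*np.sin(p);print(t,(np.array([c*dx,sn*dx,dz])/.25).round(3))
E
```

```text
[ 0.45930149 -0.01662001  0.06909026] [-3.14150082e+00  2.00460899e-05 -1.28848606e+00] [ 0.58368745  0.39648183 -1.31236734] [-0.02610891  0.08772318 -0.06121279]
tub frame -0.12132793240584891 -0.2192074010716733
[[355.55434783 233.36159824]
 [353.0618423  233.26583312]] seen (354.0, 233.5)
0 [-0. -0. -0.]
5 [-0.014 -0.004  0.074]
10 [-0.021 -0.006  0.149]
20 [-0.017 -0.005  0.299]
30 [0.012 0.003 0.447]
40 [0.065 0.019 0.587]
50 [0.141 0.041 0.715]
60 [0.237 0.069 0.827]
70 [0.35  0.102 0.921]
80 [0.477 0.138 0.993]
90 [0.615 0.178 1.04 ]
100 [0.758 0.22  1.062]
105 [0.83  0.241 1.063]
112 [0.931 0.27  1.054]
115 [0.974 0.282 1.046]
```

Call:
apply_moves --steps '[{"translation":[0,0,0.026],"rotation":[0,0,0]},{"translation":[-0.007,-0.002,0.06],"rotation":[0,0,0]},{"translation":[-0.014,-0.004,0.1],"rotation":[0,0,0]},{"translation":[-0.018,-0.005,0.137],"rotation":[0,0,0]},{"translation":[-0.021,-0.006,0.175],"rotation":[0,0,0]},{"translation":[-0.021,-0.006,0.21],"rotation":[0,0,0]},{"translation":[-0.02,-0.006,0.25],"rotation":[0,0,0]},{"translation":[-0.019,-0.005,0.29],"rotation":[0,0,0]},{"translation":[-0.017,-0.005,0.325],"rotation":[0,0,0]},{"translation":[-0.017,-0.005,0.325],"rotation":[0,0,0]}]'

```text
t: 7.85
eef_pos: [0.4562, -0.0188, 0.1523]
ee_rot: [-3.139, -0.0, -1.289]
force: [0.5, 0.7, -1.6]
width: 0.0215
gripper_force: 59.9
```

```bash
python3 -c "
from h import *
s=get_state();print(s['force'],s['moment'],s['width'])"
python3 snap.py scene s4 240 150 520 330 2.5
```

```text
[ 0.53180468  0.73129894 -1.59438271] [ 0.01561456  0.17939426 -0.04365374] 0.021510062632726156
```

View pics/s4.png

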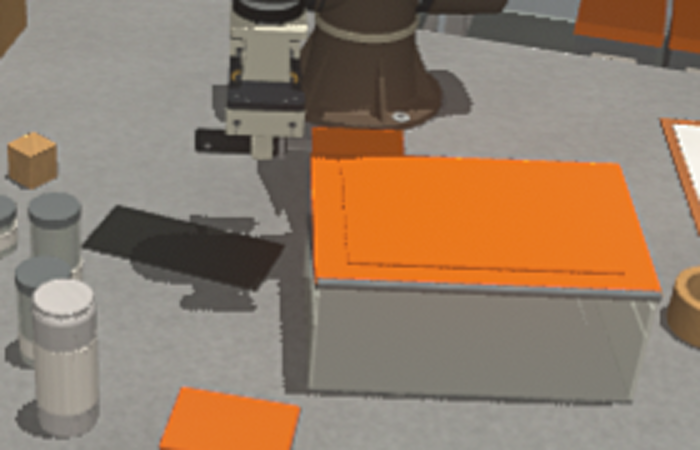

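Call:
apply_moves --steps '[{"translation":[0.012,0.003,0.074],"rotation":[0,0,0]},{"translation":[0.029,0.008,0.148],"rotation":[0,0,0]},{"translation":[0.054,0.015,0.219],"rotation":[0,0,0]},{"translation":[0.082,0.024,0.288],"rotation":[0,0,0]},{"translation":[0.118,0.034,0.354],"rotation":[0,0,0]},{"translation":[0.158,0.046,0.416],"rotation":[0,0,0]},{"translation":[0.204,0.06,0.474],"rotation":[0,0,0]},{"translation":[0.254,0.074,0.528],"rotation":[0,0,0]},{"translation":[0.254,0.074,0.528],"rotation":[0,0,0]},{"translation":[0.254,0.074,0.528],"rotation":[0,0,0]}]'

```text
t: 8.73
eef_pos: [0.5193, -0.0001, 0.2819]
ee_rot: [-3.141, 0.0, -1.289]
force: [-0.9, 0.1, -1.3]
width: 0.0215
gripper_force: 59.9
```

Call:
apply_moves --steps '[{"translation":[0.055,0.016,0.049],"rotation":[0,0,0]},{"translation":[0.113,0.033,0.094],"rotation":[0,0,0]},{"translation":[0.175,0.051,0.133],"rotation":[0,0,0]},{"translation":[0.24,0.069,0.166],"rotation":[0,0,0]},{"translation":[0.308,0.089,0.192],"rotation":[0,0,0]},{"translation":[0.378,0.109,0.213],"rotation":[0,0,0]},{"translation":[0.45,0.13,0.227],"rotation":[0,0,0]},{"translation":[0.521,0.151,0.235],"rotation":[0,0,0]},{"translation":[0.593,0.172,0.236],"rotation":[0,0,0]},{"translation":[0.64,0.185,0.236],"rotation":[0,0,0]}]'

```text
t: 9.57
eef_pos: [0.6793, 0.0463, 0.3397]
ee_rot: [3.14, 0.0, -1.289]
force: [-2.3, -0.0, -0.5]
width: 0.0214
gripper_force: 59.9
```

Call:
apply_moves --steps '[{"translation":[0.02,0.006,0],"rotation":[0,0,0]},{"translation":[0.04,0.012,0],"rotation":[0,0,0]},{"translation":[0.06,0.018,0],"rotation":[0,0,0]},{"translation":[0.08,0.024,0],"rotation":[0,0,0]},{"translation":[0.08,0.024,0],"rotation":[0,0,0]},{"translation":[0.08,0.024,0],"rotation":[0,0,0]},{"translation":[0.08,0.024,0],"rotation":[0,0,0]},{"translation":[0.08,0.024,0],"rotation":[0,0,0]},{"translation":[0.08,0.024,0],"rotation":[0,0,0]},{"translation":[0.08,0.024,0],"rotation":[0,0,0]}]'

```text
t: 10.4
eef_pos: [0.6935, 0.05, 0.3401]
ee_rot: [3.131, -0.0, -1.288]
force: [-15.5, -4.5, -0.6]
width: 0.0217
gripper_force: 60.6
```

```bash
python3 -c "
from h import *
s=get_state();print(s['force'],s['moment'],s['width'])"
python3 snap.py scene s5 200 50 520 290 2.2
```

```text
[-15.45045317  -4.5319834   -0.63194326] [-1.74535077  6.28214972  1.08127992] 0.021718834331688773
```

View pics/s5.png

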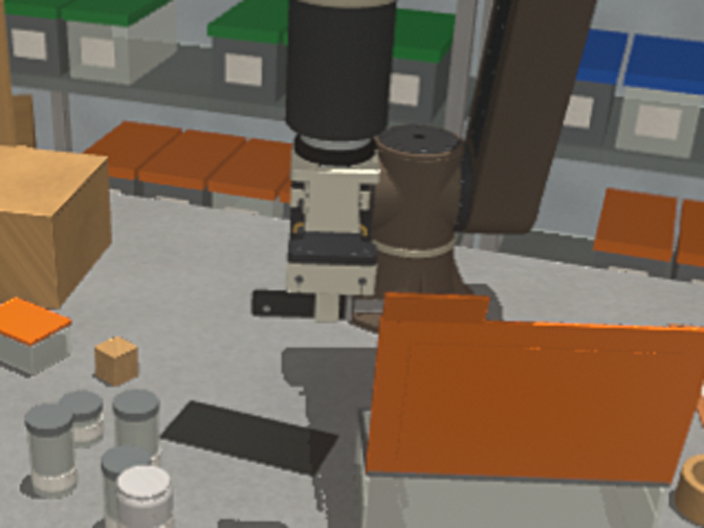

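Call:
apply_moves --steps '[{"translation":[-0.12,-0.035,0],"rotation":[0,0,0]},{"translation":[-0.24,-0.07,0],"rotation":[0,0,0]},{"translation":[-0.36,-0.15,0],"rotation":[0,0,-0.1]},{"translation":[-0.48,-0.25,0],"rotation":[0,0,-0.25]},{"translation":[-0.6,-0.37,-0.05],"rotation":[0,0,-0.4]},{"translation":[-0.72,-0.49,-0.12],"rotation":[0,0,-0.55]},{"translation":[-0.84,-0.6,-0.2],"rotation":[0,0,-0.7]},{"translation":[-0.932,-0.716,-0.3],"rotation":[0,0,-0.85]},{"translation":[-0.932,-0.716,-0.4],"rotation":[0,0,-0.93]},{"translation":[-0.932,-0.716,-0.4],"rotation":[0,0,-0.93]}]'

```text
t: 11.28
eef_pos: [0.4603, -0.1283, 0.2367]
ee_rot: [3.136, 0.0, -1.782]
force: [-2.3, 0.2, -3.0]
width: 0.0214
gripper_force: 60.0
```

Call:
apply_moves --steps '[{"translation":[0,0,-0.1],"rotation":[0,0,0]},{"translation":[0,0,-0.2],"rotation":[0,0,0]},{"translation":[0,0,-0.3],"rotation":[0,0,0]},{"translation":[0,0,-0.4],"rotation":[0,0,0]},{"translation":[0,0,-0.5],"rotation":[0,0,0]},{"translation":[0,0,-0.6],"rotation":[0,0,0]},{"translation":[0,0,-0.7],"rotation":[0,0,0]},{"translation":[0,0,-0.76],"rotation":[0,0,0]},{"translation":[0,0,-0.8],"rotation":[0,0,0]},{"translation":[0,0,-0.8],"rotation":[0,0,0]}]'

```text
t: 12.12
eef_pos: [0.4656, -0.1267, 0.0401]
ee_rot: [3.14, -0.001, -1.775]
force: [-1.3, -0.5, -0.0]
width: 0.0214
gripper_force: 60.0
```

Call:
apply_moves --steps '[{"translation":[-0.01,0,-0.03],"rotation":[0,0,0]},{"translation":[-0.02,0,-0.06],"rotation":[0,0,0]},{"translation":[-0.02,0,-0.09],"rotation":[0,0,0]},{"translation":[-0.02,0,-0.11],"rotation":[0,0,0]},{"translation":[-0.02,0,-0.12],"rotation":[0,0,0]},{"translation":[-0.02,0,-0.128],"rotation":[0,0,0]},{"translation":[-0.02,0,-0.132],"rotation":[0,0,0]},{"translation":[-0.02,0,-0.132],"rotation":[0,0,0]},{"translation":[-0.02,0,-0.132],"rotation":[0,0,0]},{"translation":[-0.02,0,-0.132],"rotation":[0,0,0]}]'

```text
t: 12.95
eef_pos: [0.4609, -0.127, 0.0085]
ee_rot: [-3.141, 0.0, -1.776]
force: [0.4, 0.3, -0.6]
width: 0.0215
gripper_force: 60.0
```

```bash
python3 -c "
from h import *
s=get_state();print(s['eef_pos'],s['force'],s['moment'],s['width'])"
python3 snap.py scene s6 
```

```text
[ 0.46094816 -0.12702793  0.00852295] [ 0.44310642  0.31410442 -0.63328705] [ 0.03741539  0.12581227 -0.0433984 ] 0.021543079055492062
```

Call:
apply_moves --steps '[{"translation":[0,0,-0.006],"rotation":[0,0,0]},{"translation":[0,0,-0.006],"rotation":[0,0,0]},{"translation":[0,0,-0.006],"rotation":[0,0,0]},{"translation":[0,0,-0.006],"rotation":[0,0,0]},{"translation":[0,0,-0.006],"rotation":[0,0,0]},{"translation":[0,0,-0.006],"rotation":[0,0,0]},{"translation":[0,0,-0.006],"rotation":[0,0,0]},{"translation":[0,0,-0.006],"rotation":[0,0,0]},{"translation":[0,0,-0.006],"rotation":[0,0,0]},{"translation":[0,0,-0.006],"rotation":[0,0,0]}]' --jaw -0.75 --newtons 30

```text
t: 13.83
eef_pos: [0.4608, -0.127, 0.0068]
ee_rot: [-3.142, 0.0, -1.776]
force: [0.2, 0.2, -0.3]
width: 0.0757
gripper_force: 0.0
```

Call:
apply_moves --steps '[{"translation":[0,0,0],"rotation":[0,0,0]},{"translation":[0,0,0.1],"rotation":[0,0,0]},{"translation":[0,0,0.22],"rotation":[0,0,0]},{"translation":[0,0,0.36],"rotation":[0,0,0]},{"translation":[0,0,0.5],"rotation":[0,0,-0.2]},{"translation":[0,0,0.65],"rotation":[0,0,-0.4]},{"translation":[0,-0.05,0.8],"rotation":[0,0,-0.6]},{"translation":[0.1,-0.1,0.8],"rotation":[0,0,-0.8]},{"translation":[0.2,-0.15,0.8],"rotation":[0,0,-1]},{"translation":[0.2,-0.15,0.8],"rotation":[0,0,-1]}]'

```text
t: 14.67
eef_pos: [0.5143, -0.1659, 0.2075]
ee_rot: [-3.139, 0.001, -2.306]
force: [0.0, -0.6, 0.5]
width: 0.0768
gripper_force: 0.0
```

Call:
apply_moves --steps '[{"translation":[0.05,-0.05,0],"rotation":[0,0,-0.2]},{"translation":[0.1,-0.1,0],"rotation":[0,0,-0.4]},{"translation":[0.15,-0.15,0],"rotation":[0,0,-0.6]},{"translation":[0.2,-0.2,0],"rotation":[0,0,-0.8]},{"translation":[0.24,-0.2,0],"rotation":[0,0,-1]},{"translation":[0.24,-0.2,0],"rotation":[0,0,-1.0]},{"translation":[0.24,-0.2,0],"rotation":[0,0,-1.0]},{"translation":[0.24,-0.2,0],"rotation":[0,0,-1]},{"translation":[0.24,-0.2,0],"rotation":[0,0,-1]},{"translation":[0.24,-0.2,0],"rotation":[0,0,-1]}]'

```text
t: 15.5
eef_pos: [0.5704, -0.2142, 0.2071]
ee_rot: [-3.142, 0.0, -2.821]
force: [0.1, -0.3, 0.2]
width: 0.0762
gripper_force: 0.0
```

```bash
python3 snap.py wrist w7;  python3 -c "
from h import *
s=get_state();print(s['eef_pos'],s['ee_rot'],s['width'])"
```

```text
[ 0.57044236 -0.21422911  0.20716983] [-3.14148044e+00  4.39677446e-04 -2.82153025e+00] 0.07634995883023427
```

View pics/w7.png

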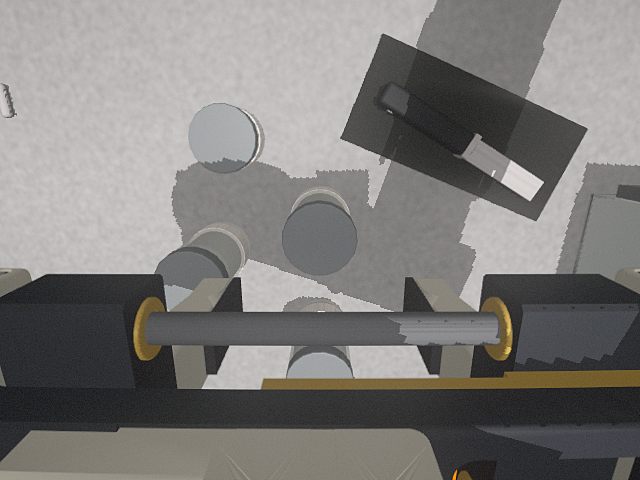

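```bash
python3 - <<'E'
from h import *
import json
m=json.load(open("pics/w7.json"))
for n,u,v,z in[("t3",319.5,238.5,.105),("short",221,134,.055),("t1~",319.5,380,.105)]: print(n,p2w(m,(u,v),z).round(4))
E
```

```text
t3 [ 0.5717 -0.2168  0.105 ]
short [ 0.5254 -0.3183  0.055 ]
t1~ [ 0.6893 -0.1781  0.105 ]
```

Call:
apply_moves --steps '[{"translation":[0.002,-0.008,-0.08],"rotation":[0,0,-0.07]},{"translation":[0.002,-0.008,-0.16],"rotation":[0,0,-0.07]},{"translation":[0.002,-0.008,-0.24],"rotation":[0,0,-0.07]},{"translation":[0.002,-0.008,-0.32],"rotation":[0,0,-0.07]},{"translation":[0.002,-0.008,-0.4],"rotation":[0,0,-0.07]},{"translation":[0.002,-0.008,-0.47],"rotation":[0,0,-0.07]},{"translation":[0.002,-0.008,-0.53],"rotation":[0,0,-0.07]},{"translation":[0.002,-0.008,-0.56],"rotation":[0,0,-0.07]},{"translation":[0.002,-0.008,-0.564],"rotation":[0,0,-0.07]},{"translation":[0.002,-0.008,-0.564],"rotation":[0,0,-0.07]}]'

```text
t: 16.38
eef_pos: [0.5713, -0.2165, 0.066]
ee_rot: [-3.142, -0.0, -2.859]
force: [0.1, -0.4, -0.2]
width: 0.0763
gripper_force: 0.0
```

Call:
apply_moves --steps '[{"translation":[0,0,0],"rotation":[0,0,0]},{"translation":[0,0,0],"rotation":[0,0,0]},{"translation":[0,0,0],"rotation":[0,0,0]},{"translation":[0,0,0],"rotation":[0,0,0]},{"translation":[0,0,0],"rotation":[0,0,0]},{"translation":[0,0,0],"rotation":[0,0,0]},{"translation":[0,0,0],"rotation":[0,0,0]},{"translation":[0,0,0],"rotation":[0,0,0]},{"translation":[0,0,0],"rotation":[0,0,0]},{"translation":[0,0,0],"rotation":[0,0,0]}]' --jaw 1 --newtons 30

```text
t: 17.22
eef_pos: [0.5717, -0.2166, 0.0666]
ee_rot: [-3.141, 0.001, -2.859]
force: [-1.7, 1.0, 6.0]
width: 0.0558
gripper_force: 30.0
```

Call:
apply_moves --steps '[{"translation":[0,0,0.04],"rotation":[0,0,0]},{"translation":[0,0,0.12],"rotation":[0,0,0]},{"translation":[0,0,0.22],"rotation":[0,0,0]},{"translation":[0,0,0.32],"rotation":[0,0,0]},{"translation":[0,0,0.42],"rotation":[0,0,0]},{"translation":[0,0,0.52],"rotation":[0,0,0]},{"translation":[0,0,0.62],"rotation":[0,0,0]},{"translation":[0,0,0.7],"rotation":[0,0,0]},{"translation":[0,0,0.74],"rotation":[0,0,0]},{"translation":[0,0,0.74],"rotation":[0,0,0]}]'

```text
t: 18.05
eef_pos: [0.5721, -0.2167, 0.2534]
ee_rot: [-3.14, 0.004, -2.86]
force: [0.1, -0.3, -2.6]
width: 0.0558
gripper_force: 30.0
```

Call:
apply_moves --steps '[{"translation":[-0.004,0.06,0],"rotation":[0,0,0]},{"translation":[-0.012,0.17,0],"rotation":[0,0,0]},{"translation":[-0.02,0.3,0],"rotation":[0,0,0]},{"translation":[-0.03,0.43,0],"rotation":[0,0,0]},{"translation":[-0.04,0.56,0],"rotation":[0,0,0]},{"translation":[-0.048,0.69,0],"rotation":[0,0,0]},{"translation":[-0.056,0.8,0],"rotation":[0,0,0]},{"translation":[-0.062,0.9,0],"rotation":[0,0,0]},{"translation":[-0.066,0.97,0],"rotation":[0,0,0]},{"translation":[-0.07,1.0,0],"rotation":[0,0,0]}]'

```text
t: 18.88
eef_pos: [0.5527, 0.0356, 0.2489]
ee_rot: [3.141, -0.003, -2.858]
force: [0.6, -0.8, -1.7]
width: 0.0559
gripper_force: 30.0
```

Call:
apply_moves --steps '[{"translation":[-0.004,0.06,0],"rotation":[0,0,0]},{"translation":[-0.012,0.17,0],"rotation":[0,0,0]},{"translation":[-0.02,0.3,0],"rotation":[0,0,0]},{"translation":[-0.03,0.43,0],"rotation":[0,0,0]},{"translation":[-0.04,0.56,0],"rotation":[0,0,0]},{"translation":[-0.048,0.69,0],"rotation":[0,0,0]},{"translation":[-0.056,0.8,0],"rotation":[0,0,0]},{"translation":[-0.062,0.9,0],"rotation":[0,0,0]},{"translation":[-0.066,0.97,0],"rotation":[0,0,0]},{"translation":[-0.07,1.0,0],"rotation":[0,0,0]}]'

```text
t: 19.72
eef_pos: [0.5358, 0.2851, 0.2492]
ee_rot: [-3.141, -0.002, -2.858]
force: [-0.0, -0.2, -2.2]
width: 0.0559
gripper_force: 30.0
```

Call:
apply_moves --steps '[{"translation":[0,0.06,0],"rotation":[0,0,0]},{"translation":[0,0.12,0],"rotation":[0,0,0]},{"translation":[0,0.17,0],"rotation":[0,0,0]},{"translation":[0,0.197,0],"rotation":[0,0,0]},{"translation":[0,0.197,0],"rotation":[0,0,0]},{"translation":[0,0.197,0],"rotation":[0,0,0]},{"translation":[0,0.197,0],"rotation":[0,0,0]},{"translation":[0,0.197,0],"rotation":[0,0,0]},{"translation":[0,0.197,0],"rotation":[0,0,0]},{"translation":[0,0.197,0],"rotation":[0,0,0]}]'

```text
t: 20.55
eef_pos: [0.5364, 0.3323, 0.2511]
ee_rot: [3.141, 0.0, -2.86]
force: [-0.1, 0.3, -2.1]
width: 0.0553
gripper_force: 30.0
```

```bash
cat > tf.py <<'E'
from h import *
s=get_state();p=s["eef_pos"];th=.28215;c,n=np.cos(th),np.sin(th);d=p[:2]-np.array([.5148,.2277])
print(p.round(4),"yaw",np.degrees(s["ee_rot"][2]).round(2),"tub xy",round(c*d[0]+n*d[1],4),round(-n*d[0]+c*d[1],4),"F",s["force"].round(1),s["width"])
E
python3 tf.py; python3 snap.py scene s8 280 50 540 310 2.2
```

```text
[0.5364 0.3323 0.2511] yaw -163.87 tub xy 0.0498 0.0945 F [-0.1  0.3 -2.1] 0.05534619343131012
```

View pics/s8.png

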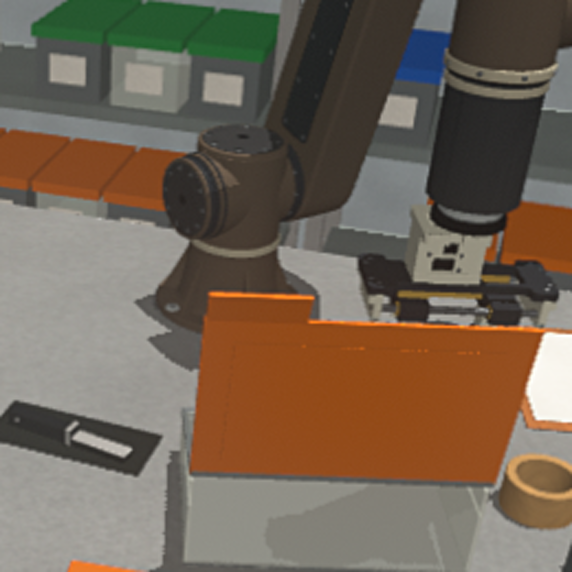

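Call:
apply_moves --steps '[{"translation":[0,0,-0.08],"rotation":[0,0,0]},{"translation":[0,0,-0.18],"rotation":[0,0,0]},{"translation":[0,0,-0.28],"rotation":[0,0,0]},{"translation":[0,0,-0.38],"rotation":[0,0,0]},{"translation":[0,0,-0.47],"rotation":[0,0,0]},{"translation":[0,0,-0.55],"rotation":[0,0,0]},{"translation":[0,0,-0.62],"rotation":[0,0,0]},{"translation":[0,0,-0.67],"rotation":[0,0,0]},{"translation":[0,0,-0.69],"rotation":[0,0,0]},{"translation":[0,0,-0.7],"rotation":[0,0,0]}]'

```text
t: 21.43
eef_pos: [0.5361, 0.3324, 0.075]
ee_rot: [-3.141, -0.001, -2.86]
force: [-0.7, 0.2, -2.1]
width: 0.0556
gripper_force: 30.0
```

Call:
apply_moves --steps '[{"translation":[0,0,-0.003],"rotation":[0,0,0]},{"translation":[0,0,-0.006],"rotation":[0,0,0]},{"translation":[0,0,-0.009],"rotation":[0,0,0]},{"translation":[0,0,-0.012],"rotation":[0,0,0]},{"translation":[0,0,-0.015],"rotation":[0,0,0]},{"translation":[0,0,-0.018],"rotation":[0,0,0]},{"translation":[0,0,-0.02],"rotation":[0,0,0]},{"translation":[0,0,-0.02],"rotation":[0,0,0]},{"translation":[0,0,-0.02],"rotation":[0,0,0]},{"translation":[0,0,-0.02],"rotation":[0,0,0]}]'

```text
t: 22.27
eef_pos: [0.5363, 0.3327, 0.0708]
ee_rot: [-3.142, 0.0, -2.86]
force: [-0.2, 0.2, -2.7]
width: 0.0554
gripper_force: 30.0
```

```bash
python3 tf.py
```

```text
[0.5363 0.3327 0.0708] yaw -163.84 tub xy 0.0499 0.0949 F [-0.2  0.2 -2.7] 0.05541415802599298
```

Call:
apply_moves --steps '[{"translation":[0,0,-0.002],"rotation":[0,0,0]},{"translation":[0,0,-0.003],"rotation":[0,0,0]},{"translation":[0,0,-0.004],"rotation":[0,0,0]},{"translation":[0,0,-0.005],"rotation":[0,0,0]},{"translation":[0,0,-0.006],"rotation":[0,0,0]},{"translation":[0,0,-0.006],"rotation":[0,0,0]},{"translation":[0,0,-0.006],"rotation":[0,0,0]},{"translation":[0,0,-0.006],"rotation":[0,0,0]},{"translation":[0,0,-0.006],"rotation":[0,0,0]},{"translation":[0,0,-0.006],"rotation":[0,0,0]}]'

```text
t: 23.1
eef_pos: [0.5365, 0.3328, 0.0706]
ee_rot: [3.141, 0.001, -2.859]
force: [-3.1, -2.5, 8.8]
width: 0.0558
gripper_force: 30.0
```

Call:
apply_moves --steps '[{"translation":[0,0,0],"rotation":[0,0,0]},{"translation":[0,0,0],"rotation":[0,0,0]},{"translation":[0,0,0],"rotation":[0,0,0]},{"translation":[0,0,0.04],"rotation":[0,0,0]},{"translation":[0,0,0.12],"rotation":[0,0,0]},{"translation":[0,0,0.24],"rotation":[0,0,0]},{"translation":[0,0,0.38],"rotation":[0,0,0]},{"translation":[0,0,0.54],"rotation":[0,0,0]},{"translation":[0,0,0.7],"rotation":[0,0,0]},{"translation":[0,0,0.72],"rotation":[0,0,0]}]' --jaw -0.5

```text
t: 23.93
eef_pos: [0.5391, 0.3343, 0.2587]
ee_rot: [3.138, 0.011, -2.859]
force: [1.5, 0.9, 1.4]
width: 0.0657
gripper_force: 0.0
```

Call:
apply_moves --steps '[{"translation":[0.03,-0.1,0],"rotation":[0,0,0]},{"translation":[0.07,-0.24,0],"rotation":[0,0,0]},{"translation":[0.115,-0.38,0],"rotation":[0,0,0]},{"translation":[0.155,-0.52,0],"rotation":[0,0,0]},{"translation":[0.2,-0.66,0],"rotation":[0,0,0]},{"translation":[0.24,-0.8,0],"rotation":[0,0,0]},{"translation":[0.285,-0.95,0],"rotation":[0,0,0]},{"translation":[0.3,-1,0],"rotation":[0,0,0]},{"translation":[0.3,-1,0],"rotation":[0,0,0]},{"translation":[0.3,-1,0],"rotation":[0,0,0]}]'

```text
t: 24.77
eef_pos: [0.6114, 0.0818, 0.2496]
ee_rot: [3.142, 0.0, -2.862]
force: [0.3, -0.4, -0.4]
width: 0.0657
gripper_force: 0.0
```

Call:
apply_moves --steps '[{"translation":[0.03,-0.1,0],"rotation":[0,0,0]},{"translation":[0.07,-0.24,0],"rotation":[0,0,0]},{"translation":[0.115,-0.38,0],"rotation":[0,0,0]},{"translation":[0.155,-0.52,0],"rotation":[0,0,0]},{"translation":[0.2,-0.66,0],"rotation":[0,0,0]},{"translation":[0.24,-0.8,0],"rotation":[0,0,0]},{"translation":[0.285,-0.95,0],"rotation":[0,0,0]},{"translation":[0.311,-1,0],"rotation":[0,0,0]},{"translation":[0.311,-1,0],"rotation":[0,0,0]},{"translation":[0.311,-1,0],"rotation":[0,0,0]}]' --jaw -0.75

```text
t: 25.6
eef_pos: [0.6892, -0.167, 0.2487]
ee_rot: [3.141, -0.001, -2.86]
force: [-0.5, 0.5, 0.6]
width: 0.0766
gripper_force: 0.0
```

```bash
python3 tf.py; python3 snap.py wrist w9; python3 - <<'E'
from h import *
import json
m=json.load(open("pics/w9.json"));g=cv2.cvtColor(cv2.imread("pics/w9.png"),6)[:310]
C=cv2.HoughCircles(cv2.GaussianBlur(g,(5,5),1),cv2.HOUGH_GRADIENT,1.2,30,param1=90,param2=25,minRadius=22,maxRadius=45)
for u,v,r in C[0][:10]: print(u,v,r,p2w(m,(u,v),.105)[:2].round(4),p2w(m,(u,v),.055)[:2].round(4))
E
```

```text
[ 0.6892 -0.167   0.2487] yaw -163.88 tub xy 0.0576 -0.4277 F [-0.5  0.5  0.6] 0.07655991328852305
310.2 221.40001 33.4 [ 0.6892 -0.1786] [ 0.7006 -0.1771]
179.40001 119.4 36.04 [ 0.6377 -0.3015] [ 0.6406 -0.3203]
214.20001 126.600006 27.04 [ 0.6355 -0.2735] [ 0.638  -0.2877]
220.20001 10.200001 32.2 [ 0.5523 -0.2865] [ 0.5411 -0.3028]
345.0 294.6 26.08 [ 0.7459 -0.13  ] [ 0.7667 -0.1205]
```

Call:
apply_moves --steps '[{"translation":[0,-0.046,-0.05],"rotation":[0,0,0]},{"translation":[0,-0.046,-0.15],"rotation":[0,0,0]},{"translation":[0,-0.046,-0.26],"rotation":[0,0,0]},{"translation":[0,-0.046,-0.37],"rotation":[0,0,0]},{"translation":[0,-0.046,-0.47],"rotation":[0,0,0]},{"translation":[0,-0.046,-0.56],"rotation":[0,0,0]},{"translation":[0,-0.046,-0.64],"rotation":[0,0,0]},{"translation":[0,-0.046,-0.7],"rotation":[0,0,0]},{"translation":[0,-0.046,-0.73],"rotation":[0,0,0]},{"translation":[0,-0.046,-0.73],"rotation":[0,0,0]}]'

```text
t: 26.48
eef_pos: [0.6877, -0.1777, 0.0647]
ee_rot: [3.14, -0.003, -2.858]
force: [-0.4, 0.5, 0.5]
width: 0.0765
gripper_force: 0.0
```

Call:
apply_moves --steps '[{"translation":[0,0,0],"rotation":[0,0,0]},{"translation":[0,0,0],"rotation":[0,0,0]},{"translation":[0,0,0],"rotation":[0,0,0]},{"translation":[0,0,0],"rotation":[0,0,0]},{"translation":[0,0,0],"rotation":[0,0,0]},{"translation":[0,0,0],"rotation":[0,0,0]},{"translation":[0,0,0],"rotation":[0,0,0]},{"translation":[0,0,0],"rotation":[0,0,0]},{"translation":[0,0,0],"rotation":[0,0,0]},{"translation":[0,0,0],"rotation":[0,0,0]}]' --jaw 1 --newtons 30

```text
t: 27.32
eef_pos: [0.6897, -0.1787, 0.0681]
ee_rot: [-3.141, 0.002, -2.859]
force: [-1.3, 2.5, 6.0]
width: 0.0557
gripper_force: 30.0
```

Call:
apply_moves --steps '[{"translation":[0,0,0.04],"rotation":[0,0,0]},{"translation":[0,0,0.12],"rotation":[0,0,0]},{"translation":[0,0,0.22],"rotation":[0,0,0]},{"translation":[0,0,0.32],"rotation":[0,0,0]},{"translation":[0,0,0.42],"rotation":[0,0,0]},{"translation":[0,0,0.52],"rotation":[0,0,0]},{"translation":[0,0,0.62],"rotation":[0,0,0]},{"translation":[0,0,0.7],"rotation":[0,0,0]},{"translation":[0,0,0.74],"rotation":[0,0,0]},{"translation":[0,0,0.74],"rotation":[0,0,0]}]'

```text
t: 28.15
eef_pos: [0.6898, -0.1791, 0.2547]
ee_rot: [-3.14, 0.004, -2.86]
force: [-0.1, -0.1, -2.5]
width: 0.0557
gripper_force: 30.0
```

Call:
apply_moves --steps '[{"translation":[-0.015,0.05,0],"rotation":[0,0,0]},{"translation":[-0.045,0.15,0],"rotation":[0,0,0]},{"translation":[-0.08,0.26,0],"rotation":[0,0,0]},{"translation":[-0.115,0.38,0],"rotation":[0,0,0]},{"translation":[-0.15,0.5,0],"rotation":[0,0,0]},{"translation":[-0.185,0.61,0],"rotation":[0,0,0]},{"translation":[-0.215,0.71,0],"rotation":[0,0,0]},{"translation":[-0.24,0.79,0],"rotation":[0,0,0]},{"translation":[-0.254,0.84,0],"rotation":[0,0,0]},{"translation":[-0.254,0.84,0],"rotation":[0,0,0]}]'

```text
t: 28.98
eef_pos: [0.624, 0.0337, 0.2502]
ee_rot: [3.141, -0.002, -2.857]
force: [0.4, -1.2, -3.4]
width: 0.0555
gripper_force: 30.0
```

Call:
apply_moves --steps '[{"translation":[-0.015,0.05,0],"rotation":[0,0,0]},{"translation":[-0.045,0.15,0],"rotation":[0,0,0]},{"translation":[-0.08,0.26,0],"rotation":[0,0,0]},{"translation":[-0.115,0.38,0],"rotation":[0,0,0]},{"translation":[-0.15,0.5,0],"rotation":[0,0,0]},{"translation":[-0.185,0.61,0],"rotation":[0,0,0]},{"translation":[-0.215,0.71,0],"rotation":[0,0,0]},{"translation":[-0.24,0.79,0],"rotation":[0,0,0]},{"translation":[-0.254,0.84,0],"rotation":[0,0,0]},{"translation":[-0.254,0.84,0],"rotation":[0,0,0]}]'

```text
t: 29.82
eef_pos: [0.5613, 0.2431, 0.2509]
ee_rot: [-3.142, -0.001, -2.858]
force: [0.1, 0.4, -2.9]
width: 0.0554
gripper_force: 30.0
```

```bash
python3 tf.py
```

```text
[0.5613 0.2431 0.2509] yaw -163.76 tub xy 0.0489 0.0018 F [ 0.1  0.4 -2.9] 0.05541630094001085
```

Call:
apply_moves --steps '[{"translation":[0.005,-0.006,-0.08],"rotation":[0,0,0]},{"translation":[0.005,-0.006,-0.18],"rotation":[0,0,0]},{"translation":[0.005,-0.006,-0.28],"rotation":[0,0,0]},{"translation":[0.005,-0.006,-0.38],"rotation":[0,0,0]},{"translation":[0.005,-0.006,-0.47],"rotation":[0,0,0]},{"translation":[0.005,-0.006,-0.55],"rotation":[0,0,0]},{"translation":[0.005,-0.006,-0.62],"rotation":[0,0,0]},{"translation":[0.005,-0.006,-0.67],"rotation":[0,0,0]},{"translation":[0.005,-0.006,-0.69],"rotation":[0,0,0]},{"translation":[0.005,-0.006,-0.7],"rotation":[0,0,0]}]'

```text
t: 30.65
eef_pos: [0.563, 0.2385, 0.0755]
ee_rot: [-3.141, -0.002, -2.861]
force: [0.3, -0.4, -1.9]
width: 0.0556
gripper_force: 30.0
```

Call:
apply_moves --steps '[{"translation":[0,0,-0.003],"rotation":[0,0,0]},{"translation":[0,0,-0.006],"rotation":[0,0,0]},{"translation":[0,0,-0.009],"rotation":[0,0,0]},{"translation":[0,0,-0.012],"rotation":[0,0,0]},{"translation":[0,0,-0.015],"rotation":[0,0,0]},{"translation":[0,0,-0.017],"rotation":[0,0,0]},{"translation":[0,0,-0.019],"rotation":[0,0,0]},{"translation":[0,0,-0.02],"rotation":[0,0,0]},{"translation":[0,0,-0.02],"rotation":[0,0,0]},{"translation":[0,0,-0.02],"rotation":[0,0,0]}]'

```text
t: 31.48
eef_pos: [0.5634, 0.2399, 0.0721]
ee_rot: [3.142, 0.0, -2.859]
force: [-1.1, 0.3, -0.2]
width: 0.0559
gripper_force: 30.0
```

Call:
apply_moves --steps '[{"translation":[0,0,-0.002],"rotation":[0,0,0]},{"translation":[0,0,-0.003],"rotation":[0,0,0]},{"translation":[0,0,-0.004],"rotation":[0,0,0]},{"translation":[0,0,-0.004],"rotation":[0,0,0]},{"translation":[0,0,-0.004],"rotation":[0,0,0]},{"translation":[0,0,-0.004],"rotation":[0,0,0]},{"translation":[0,0,-0.004],"rotation":[0,0,0]},{"translation":[0,0,-0.004],"rotation":[0,0,0]},{"translation":[0,0,-0.004],"rotation":[0,0,0]},{"translation":[0,0,-0.004],"rotation":[0,0,0]}]'

```text
t: 32.32
eef_pos: [0.5636, 0.24, 0.0721]
ee_rot: [3.141, 0.001, -2.859]
force: [-3.1, -1.9, 8.2]
width: 0.0558
gripper_force: 30.0
```

Call:
apply_moves --steps '[{"translation":[0,0,0],"rotation":[0,0,0]},{"translation":[0,0,0],"rotation":[0,0,0]},{"translation":[0,0,0],"rotation":[0,0,0]},{"translation":[0,0,0.04],"rotation":[0,0,0]},{"translation":[0,0,0.12],"rotation":[0,0,0]},{"translation":[0,0,0.24],"rotation":[0,0,0]},{"translation":[0,0,0.38],"rotation":[0,0,0]},{"translation":[0,0,0.54],"rotation":[0,0,0]},{"translation":[0,0,0.7],"rotation":[0,0,0]},{"translation":[0,0,0.72],"rotation":[0,0,0]}]' --jaw -0.5

```text
t: 33.15
eef_pos: [0.5664, 0.2409, 0.2601]
ee_rot: [3.139, 0.012, -2.859]
force: [1.0, 0.2, 1.4]
width: 0.0654
gripper_force: 0.0
```

Call:
apply_moves --steps '[{"translation":[0.015,-0.1,0],"rotation":[0,0,0]},{"translation":[0.035,-0.24,0],"rotation":[0,0,0]},{"translation":[0.056,-0.38,0],"rotation":[0,0,0]},{"translation":[0.077,-0.52,0],"rotation":[0,0,0]},{"translation":[0.098,-0.66,0],"rotation":[0,0,0]},{"translation":[0.12,-0.8,0],"rotation":[0,0,0]},{"translation":[0.14,-0.95,0],"rotation":[0,0,0]},{"translation":[0.148,-1,0],"rotation":[0,0,0]},{"translation":[0.148,-1,0],"rotation":[0,0,0]},{"translation":[0.148,-1,0],"rotation":[0,0,0]}]'

```text
t: 33.98
eef_pos: [0.6003, -0.0112, 0.2511]
ee_rot: [3.142, 0.0, -2.862]
force: [-0.1, 0.7, 0.3]
width: 0.0658
gripper_force: 0.0
```

Call:
apply_moves --steps '[{"translation":[0.015,-0.1,0],"rotation":[0,0,0]},{"translation":[0.035,-0.24,0],"rotation":[0,0,0]},{"translation":[0.056,-0.38,0],"rotation":[0,0,0]},{"translation":[0.077,-0.52,0],"rotation":[0,0,0]},{"translation":[0.098,-0.66,0],"rotation":[0,0,0]},{"translation":[0.12,-0.8,0],"rotation":[0,0,0]},{"translation":[0.14,-0.95,0],"rotation":[0,0,0]},{"translation":[0.148,-1,0],"rotation":[0,0,0]},{"translation":[0.148,-1,0],"rotation":[0,0,0]},{"translation":[0.148,-1,0],"rotation":[0,0,0]}]' --jaw -0.75

```text
t: 34.82
eef_pos: [0.6374, -0.2599, 0.2503]
ee_rot: [3.141, -0.001, -2.86]
force: [0.3, -0.7, 0.5]
width: 0.0766
gripper_force: 0.0
```

```bash
cat > circ.py <<'E'
from h import *
import json,sys
f=sys.argv[1]
m=json.load(open(f"pics/{f}.json"));g=cv2.cvtColor(cv2.imread(f"pics/{f}.png"),6)[:310]
C=cv2.HoughCircles(cv2.GaussianBlur(g,(5,5),1),cv2.HOUGH_GRADIENT,1.2,30,param1=90,param2=25,minRadius=18,maxRadius=45)
for u,v,r in C[0][:10]: print(u,v,r,p2w(m,(u,v),.105)[:2].round(4),p2w(m,(u,v),.055)[:2].round(4))
E
python3 tf.py; python3 snap.py wrist w10; python3 circ.py w10
```

```text
[ 0.6374 -0.2599  0.2503] yaw -163.88 tub xy -0.018 -0.5024 F [ 0.3 -0.7  0.5] 0.07661552248487272
276.6 213.00002 33.36 [ 0.6386 -0.3009] [ 0.6502 -0.3043]
297.0 82.200005 32.52 [ 0.5332 -0.3113] [ 0.5275 -0.3163]
```

Call:
apply_moves --steps '[{"translation":[0,-0.08,0],"rotation":[0,0,0]},{"translation":[0,-0.164,0],"rotation":[0,0,0]},{"translation":[0,-0.164,-0.1],"rotation":[0,0,0]},{"translation":[0,-0.164,-0.22],"rotation":[0,0,0]},{"translation":[0,-0.164,-0.35],"rotation":[0,0,0]},{"translation":[0,-0.164,-0.48],"rotation":[0,0,0]},{"translation":[0,-0.164,-0.6],"rotation":[0,0,0]},{"translation":[0,-0.164,-0.69],"rotation":[0,0,0]},{"translation":[0,-0.164,-0.73],"rotation":[0,0,0]},{"translation":[0,-0.164,-0.733],"rotation":[0,0,0]}]'

```text
t: 35.7
eef_pos: [0.6363, -0.2993, 0.0653]
ee_rot: [3.139, -0.003, -2.858]
force: [-0.3, 0.0, 0.1]
width: 0.0769
gripper_force: 0.0
```

Call:
apply_moves --steps '[{"translation":[0,0,0],"rotation":[0,0,0]},{"translation":[0,0,0],"rotation":[0,0,0]},{"translation":[0,0,0],"rotation":[0,0,0]},{"translation":[0,0,0],"rotation":[0,0,0]},{"translation":[0,0,0],"rotation":[0,0,0]},{"translation":[0,0,0],"rotation":[0,0,0]},{"translation":[0,0,0],"rotation":[0,0,0]},{"translation":[0,0,0],"rotation":[0,0,0]},{"translation":[0,0,0],"rotation":[0,0,0]},{"translation":[0,0,0],"rotation":[0,0,0]}]' --jaw 1 --newtons 30

```text
t: 36.53
eef_pos: [0.6383, -0.3014, 0.0694]
ee_rot: [-3.14, 0.002, -2.859]
force: [0.2, 2.7, 6.7]
width: 0.0559
gripper_force: 30.0
```

Call:
apply_moves --steps '[{"translation":[0,0,0.04],"rotation":[0,0,0]},{"translation":[0,0,0.12],"rotation":[0,0,0]},{"translation":[0,0,0.22],"rotation":[0,0,0]},{"translation":[0,0,0.32],"rotation":[0,0,0]},{"translation":[0,0,0.42],"rotation":[0,0,0]},{"translation":[0,0,0.52],"rotation":[0,0,0]},{"translation":[0,0,0.62],"rotation":[0,0,0]},{"translation":[0,0,0.7],"rotation":[0,0,0]},{"translation":[0,0,0.74],"rotation":[0,0,0]},{"translation":[0,0,0.74],"rotation":[0,0,0]}]'

```text
t: 37.37
eef_pos: [0.638, -0.3017, 0.2557]
ee_rot: [-3.139, 0.004, -2.86]
force: [0.3, -1.1, -2.9]
width: 0.0556
gripper_force: 30.0
```

```bash
python3 tf.py
```

```text
[ 0.638  -0.3017  0.2557] yaw -163.85 tub xy -0.0291 -0.5428 F [ 0.3 -1.1 -2.9] 0.055587146879862215
```

Call:
apply_moves --steps '[{"translation":[-0.005,0.05,0],"rotation":[0,0,0]},{"translation":[-0.016,0.15,0],"rotation":[0,0,0]},{"translation":[-0.028,0.26,0],"rotation":[0,0,0]},{"translation":[-0.04,0.38,0],"rotation":[0,0,0]},{"translation":[-0.054,0.5,0],"rotation":[0,0,0]},{"translation":[-0.067,0.62,0],"rotation":[0,0,0]},{"translation":[-0.08,0.74,0],"rotation":[0,0,0]},{"translation":[-0.09,0.84,0],"rotation":[0,0,0]},{"translation":[-0.097,0.904,0],"rotation":[0,0,0]},{"translation":[-0.097,0.904,0],"rotation":[0,0,0]}]'

```text
t: 38.2
eef_pos: [0.6116, -0.0719, 0.2507]
ee_rot: [3.14, -0.002, -2.857]
force: [-0.0, -0.4, -2.8]
width: 0.0552
gripper_force: 30.0
```

Call:
apply_moves --steps '[{"translation":[-0.005,0.05,0],"rotation":[0,0,0]},{"translation":[-0.016,0.15,0],"rotation":[0,0,0]},{"translation":[-0.028,0.26,0],"rotation":[0,0,0]},{"translation":[-0.04,0.38,0],"rotation":[0,0,0]},{"translation":[-0.054,0.5,0],"rotation":[0,0,0]},{"translation":[-0.067,0.62,0],"rotation":[0,0,0]},{"translation":[-0.08,0.74,0],"rotation":[0,0,0]},{"translation":[-0.09,0.84,0],"rotation":[0,0,0]},{"translation":[-0.097,0.904,0],"rotation":[0,0,0]},{"translation":[-0.097,0.904,0],"rotation":[0,0,0]}]'

```text
t: 39.03
eef_pos: [0.5878, 0.1534, 0.251]
ee_rot: [3.141, -0.002, -2.858]
force: [0.4, 0.1, -2.9]
width: 0.0555
gripper_force: 30.0
```

```bash
python3 tf.py; python3 snap.py wrist w11; python3 circ.py w11
```

```text
[0.5878 0.1534 0.251 ] yaw -163.73 tub xy 0.0495 -0.0917 F [ 0.4  0.1 -2.9] 0.055479256846707986
322.2 271.80002 44.28 [0.6297 0.1647] [0.6479 0.17  ]
541.80005 231.00002 34.800003 [0.5395 0.339 ] [0.5429 0.3728]
430.2 227.40001 33.72 [0.5641 0.2432] [0.5715 0.2614]
403.80002 205.8 24.12 [0.5527 0.2148] [0.5582 0.2283]
501.00003 210.6 27.0 [0.533  0.2968] [0.5353 0.3237]
216.6 198.6 37.68 [0.5913 0.0601] [0.6032 0.0482]
606.60004 252.6 23.16 [0.5411 0.4048] [0.5448 0.4495]
436.2 6.6000004 36.239998 [0.4027 0.1877] [0.3837 0.1967]
```

Call:
apply_moves --steps '[{"translation":[0.006,-0.01,-0.08],"rotation":[0,0,0]},{"translation":[0.006,-0.01,-0.18],"rotation":[0,0,0]},{"translation":[0.006,-0.01,-0.28],"rotation":[0,0,0]},{"translation":[0.006,-0.01,-0.38],"rotation":[0,0,0]},{"translation":[0.006,-0.01,-0.47],"rotation":[0,0,0]},{"translation":[0.006,-0.01,-0.55],"rotation":[0,0,0]},{"translation":[0.006,-0.01,-0.62],"rotation":[0,0,0]},{"translation":[0.006,-0.01,-0.67],"rotation":[0,0,0]},{"translation":[0.006,-0.01,-0.69],"rotation":[0,0,0]},{"translation":[0.006,-0.01,-0.695],"rotation":[0,0,0]}]'

```text
t: 39.92
eef_pos: [0.5894, 0.1469, 0.0772]
ee_rot: [-3.141, -0.003, -2.861]
force: [0.5, -0.4, -3.0]
width: 0.0555
gripper_force: 30.0
```

Call:
apply_moves --steps '[{"translation":[0,0,-0.003],"rotation":[0,0,0]},{"translation":[0,0,-0.006],"rotation":[0,0,0]},{"translation":[0,0,-0.009],"rotation":[0,0,0]},{"translation":[0,0,-0.012],"rotation":[0,0,0]},{"translation":[0,0,-0.015],"rotation":[0,0,0]},{"translation":[0,0,-0.018],"rotation":[0,0,0]},{"translation":[0,0,-0.02],"rotation":[0,0,0]},{"translation":[0,0,-0.02],"rotation":[0,0,0]},{"translation":[0,0,-0.02],"rotation":[0,0,0]},{"translation":[0,0,-0.02],"rotation":[0,0,0]}]'

```text
t: 40.75
eef_pos: [0.5903, 0.1483, 0.0738]
ee_rot: [-3.142, 0.0, -2.86]
force: [-0.2, 0.5, -2.9]
width: 0.0554
gripper_force: 30.0
```

Call:
apply_moves --steps '[{"translation":[0,0,-0.002],"rotation":[0,0,0]},{"translation":[0,0,-0.004],"rotation":[0,0,0]},{"translation":[0,0,-0.006],"rotation":[0,0,0]},{"translation":[0,0,-0.007],"rotation":[0,0,0]},{"translation":[0,0,-0.008],"rotation":[0,0,0]},{"translation":[0,0,-0.008],"rotation":[0,0,0]},{"translation":[0,0,-0.008],"rotation":[0,0,0]},{"translation":[0,0,-0.008],"rotation":[0,0,0]},{"translation":[0,0,-0.008],"rotation":[0,0,0]},{"translation":[0,0,-0.008],"rotation":[0,0,0]}]'

```text
t: 41.58
eef_pos: [0.5906, 0.1483, 0.0735]
ee_rot: [-3.141, 0.001, -2.859]
force: [-4.8, -0.4, 10.6]
width: 0.0554
gripper_force: 30.0
```

Call:
apply_moves --steps '[{"translation":[0,0,0],"rotation":[0,0,0]},{"translation":[0,0,0],"rotation":[0,0,0]},{"translation":[0,0,0],"rotation":[0,0,0]},{"translation":[0,0,0.04],"rotation":[0,0,0]},{"translation":[0,0,0.12],"rotation":[0,0,0]},{"translation":[0,0,0.24],"rotation":[0,0,0]},{"translation":[0,0,0.38],"rotation":[0,0,0]},{"translation":[0,0,0.54],"rotation":[0,0,0]},{"translation":[0,0,0.7],"rotation":[0,0,0]},{"translation":[0,0,0.7],"rotation":[0,0,0]}]' --jaw -0.5

```text
t: 42.42
eef_pos: [0.594, 0.149, 0.257]
ee_rot: [3.141, 0.014, -2.859]
force: [1.3, -0.3, 1.4]
width: 0.0658
gripper_force: 0.0
```

Call:
apply_moves --steps '[{"translation":[-0.012,-0.1,0],"rotation":[0,0,0]},{"translation":[-0.03,-0.24,0],"rotation":[0,0,0]},{"translation":[-0.05,-0.38,0],"rotation":[0,0,0]},{"translation":[-0.07,-0.52,0],"rotation":[0,0,0]},{"translation":[-0.085,-0.66,0],"rotation":[0,0,0]},{"translation":[-0.1,-0.8,0],"rotation":[0,0,0]},{"translation":[-0.12,-0.92,0],"rotation":[0,0,0]},{"translation":[-0.12,-0.92,0],"rotation":[0,0,0]},{"translation":[-0.12,-0.92,0],"rotation":[0,0,0]},{"translation":[-0.12,-0.92,0],"rotation":[0,0,0]}]'

```text
t: 43.25
eef_pos: [0.5603, -0.0819, 0.2473]
ee_rot: [-3.142, 0.001, -2.86]
force: [-0.1, 0.4, 0.9]
width: 0.0657
gripper_force: 0.0
```

Call:
apply_moves --steps '[{"translation":[-0.012,-0.1,0],"rotation":[0,0,0]},{"translation":[-0.03,-0.24,0],"rotation":[0,0,0]},{"translation":[-0.05,-0.38,0],"rotation":[0,0,0]},{"translation":[-0.07,-0.52,0],"rotation":[0,0,0]},{"translation":[-0.085,-0.66,0],"rotation":[0,0,0]},{"translation":[-0.1,-0.8,0],"rotation":[0,0,0]},{"translation":[-0.12,-0.9,0],"rotation":[0,0,0]},{"translation":[-0.12,-0.9,0],"rotation":[0,0,0]},{"translation":[-0.12,-0.9,0],"rotation":[0,0,0]},{"translation":[-0.12,-0.9,0],"rotation":[0,0,0]}]' --jaw -0.75

```text
t: 44.08
eef_pos: [0.5307, -0.3059, 0.2467]
ee_rot: [3.141, -0.0, -2.859]
force: [-0.6, 0.8, 0.2]
width: 0.0767
gripper_force: 0.0
```

```bash
python3 tf.py; python3 snap.py wrist w12; python3 circ.py w12; python3 snap.py top t12;python3 - <<'E'
import cv2,numpy as np
t=cv2.imread("pics/t12.png");w=cv2.imread("pics/w12.png")
c=np.zeros((600,800,3),np.uint8);c[:300,:400]=cv2.resize(w,(400,300));c[:300,400:]=cv2.resize(t,(400,300),interpolation=3)
c[300:,:]=cv2.resize(t[200:335,130:490],(800,300),interpolation=2);cv2.imwrite("pics/c12.png",c)
E
```

```text
[ 0.5307 -0.3059  0.2467] yaw -163.81 tub xy -0.1332 -0.5169 F [-0.6  0.8  0.2] 0.07668609439432097
313.80002 207.00002 29.64 [ 0.5175 -0.3179] [ 0.5269 -0.3165]
337.80002 37.800003 27.960001 [ 0.3884 -0.3358] [ 0.3763 -0.3373]
```

View pics/c12.png

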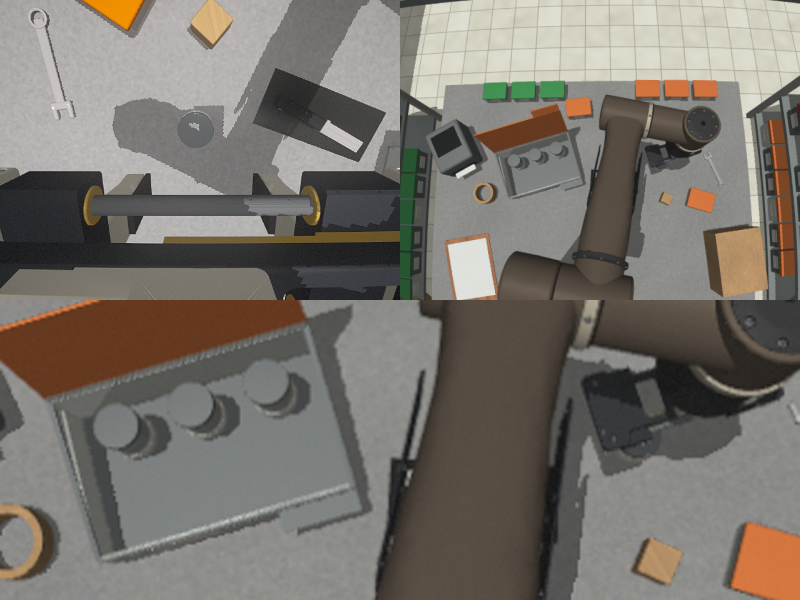

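Call:
apply_moves --steps '[{"translation":[-0.015,-0.042,-0.1],"rotation":[0,0,0]},{"translation":[-0.015,-0.042,-0.23],"rotation":[0,0,0]},{"translation":[-0.015,-0.042,-0.36],"rotation":[0,0,0]},{"translation":[-0.015,-0.042,-0.49],"rotation":[0,0,0]},{"translation":[-0.015,-0.042,-0.61],"rotation":[0,0,0]},{"translation":[-0.015,-0.042,-0.72],"rotation":[0,0,0]},{"translation":[-0.015,-0.042,-0.81],"rotation":[0,0,0]},{"translation":[-0.015,-0.042,-0.88],"rotation":[0,0,0]},{"translation":[-0.015,-0.042,-0.91],"rotation":[0,0,0]},{"translation":[-0.015,-0.042,-0.91],"rotation":[0,0,0]}]'

```text
t: 45.02
eef_pos: [0.5259, -0.316, 0.0177]
ee_rot: [3.14, -0.003, -2.858]
force: [0.1, 0.1, 0.4]
width: 0.0768
gripper_force: 0.0
```

Call:
apply_moves --steps '[{"translation":[0,0,0],"rotation":[0,0,0]},{"translation":[0,0,0],"rotation":[0,0,0]},{"translation":[0,0,0],"rotation":[0,0,0]},{"translation":[0,0,0],"rotation":[0,0,0]},{"translation":[0,0,0],"rotation":[0,0,0]},{"translation":[0,0,0],"rotation":[0,0,0]},{"translation":[0,0,0],"rotation":[0,0,0]},{"translation":[0,0,0],"rotation":[0,0,0]},{"translation":[0,0,0],"rotation":[0,0,0]},{"translation":[0,0,0],"rotation":[0,0,0]}]' --jaw 1 --newtons 30

```text
t: 45.85
eef_pos: [0.5273, -0.3174, 0.0206]
ee_rot: [-3.141, 0.002, -2.859]
force: [-0.5, 2.1, 6.4]
width: 0.0556
gripper_force: 30.0
```

Call:
apply_moves --steps '[{"translation":[0,0,0.04],"rotation":[0,0,0]},{"translation":[0,0,0.12],"rotation":[0,0,0]},{"translation":[0,0,0.22],"rotation":[0,0,0]},{"translation":[0,0,0.34],"rotation":[0,0,0]},{"translation":[0,0,0.46],"rotation":[0,0,0]},{"translation":[0,0,0.58],"rotation":[0,0,0]},{"translation":[0,0,0.7],"rotation":[0,0,0]},{"translation":[0,0,0.82],"rotation":[0,0,0]},{"translation":[0,0,0.9],"rotation":[0,0,0]},{"translation":[0,0,0.9],"rotation":[0,0,0]}]'

```text
t: 46.68
eef_pos: [0.5281, -0.3184, 0.2505]
ee_rot: [-3.136, 0.006, -2.859]
force: [0.6, -0.1, -0.5]
width: 0.0557
gripper_force: 30.0
```

```bash
python3 tf.py
```

```text
[ 0.5281 -0.3184  0.2505] yaw -163.83 tub xy -0.1393 -0.5282 F [ 0.6 -0.1 -0.5] 0.05566677448828613
```

Call:
apply_moves --steps '[{"translation":[-0.006,0.06,0],"rotation":[0,0,0]},{"translation":[-0.02,0.17,0],"rotation":[0,0,0]},{"translation":[-0.034,0.3,0],"rotation":[0,0,0]},{"translation":[-0.05,0.43,0],"rotation":[0,0,0]},{"translation":[-0.064,0.56,0],"rotation":[0,0,0]},{"translation":[-0.08,0.69,0],"rotation":[0,0,0]},{"translation":[-0.092,0.8,0],"rotation":[0,0,0]},{"translation":[-0.104,0.9,0],"rotation":[0,0,0]},{"translation":[-0.112,0.97,0],"rotation":[0,0,0]},{"translation":[-0.115,1.0,0],"rotation":[0,0,0]}]'

```text
t: 47.52
eef_pos: [0.4965, -0.0652, 0.2438]
ee_rot: [3.141, -0.001, -2.858]
force: [-0.1, -0.3, -1.6]
width: 0.0555
gripper_force: 30.0
```

Call:
apply_moves --steps '[{"translation":[-0.006,0.06,0],"rotation":[0,0,0]},{"translation":[-0.02,0.17,0],"rotation":[0,0,0]},{"translation":[-0.034,0.3,0],"rotation":[0,0,0]},{"translation":[-0.05,0.43,0],"rotation":[0,0,0]},{"translation":[-0.064,0.56,0],"rotation":[0,0,0]},{"translation":[-0.08,0.69,0],"rotation":[0,0,0]},{"translation":[-0.092,0.8,0],"rotation":[0,0,0]},{"translation":[-0.104,0.9,0],"rotation":[0,0,0]},{"translation":[-0.112,0.97,0],"rotation":[0,0,0]},{"translation":[-0.115,1.0,0],"rotation":[0,0,0]}]'

```text
t: 48.35
eef_pos: [0.4683, 0.1843, 0.2437]
ee_rot: [-3.141, -0.001, -2.858]
force: [0.2, 0.0, -1.4]
width: 0.0554
gripper_force: 30.0
```

Call:
apply_moves --steps '[{"translation":[-0.008,0.06,0],"rotation":[0,0,0]},{"translation":[-0.015,0.129,0],"rotation":[0,0,0]},{"translation":[-0.015,0.129,-0.1],"rotation":[0,0,0]},{"translation":[-0.015,0.129,-0.2],"rotation":[0,0,0]},{"translation":[-0.015,0.129,-0.3],"rotation":[0,0,0]},{"translation":[-0.015,0.129,-0.4],"rotation":[0,0,0]},{"translation":[-0.015,0.129,-0.5],"rotation":[0,0,0]},{"translation":[-0.015,0.129,-0.5],"rotation":[0,0,0]},{"translation":[-0.015,0.129,-0.5],"rotation":[0,0,0]},{"translation":[-0.015,0.129,-0.5],"rotation":[0,0,0]}]'

```text
t: 49.18
eef_pos: [0.466, 0.215, 0.1205]
ee_rot: [-3.142, 0.001, -2.86]
force: [0.1, -0.8, -0.2]
width: 0.055
gripper_force: 30.0
```

```bash
python3 tf.py
```

```text
[0.466  0.215  0.1205] yaw -163.84 tub xy -0.0504 0.0014 F [ 0.1 -0.8 -0.2] 0.055029078851307305
```

Call:
apply_moves --steps '[{"translation":[0,0,-0.06],"rotation":[0,0,0]},{"translation":[0,0,-0.12],"rotation":[0,0,0]},{"translation":[0,0,-0.18],"rotation":[0,0,0]},{"translation":[0,0,-0.24],"rotation":[0,0,0]},{"translation":[0,0,-0.29],"rotation":[0,0,0]},{"translation":[0,0,-0.33],"rotation":[0,0,0]},{"translation":[0,0,-0.355],"rotation":[0,0,0]},{"translation":[0,0,-0.367],"rotation":[0,0,0]},{"translation":[0,0,-0.37],"rotation":[0,0,0]},{"translation":[0,0,-0.37],"rotation":[0,0,0]}]'

```text
t: 50.02
eef_pos: [0.4656, 0.2153, 0.0273]
ee_rot: [3.141, 0.001, -2.859]
force: [0.3, -0.8, -1.2]
width: 0.0552
gripper_force: 30.0
```

Call:
apply_moves --steps '[{"translation":[0,0,-0.002],"rotation":[0,0,0]},{"translation":[0,0,-0.004],"rotation":[0,0,0]},{"translation":[0,0,-0.007],"rotation":[0,0,0]},{"translation":[0,0,-0.01],"rotation":[0,0,0]},{"translation":[0,0,-0.013],"rotation":[0,0,0]},{"translation":[0,0,-0.016],"rotation":[0,0,0]},{"translation":[0,0,-0.018],"rotation":[0,0,0]},{"translation":[0,0,-0.018],"rotation":[0,0,0]},{"translation":[0,0,-0.018],"rotation":[0,0,0]},{"translation":[0,0,-0.018],"rotation":[0,0,0]}]'

```text
t: 50.85
eef_pos: [0.4654, 0.2152, 0.0245]
ee_rot: [3.141, 0.001, -2.859]
force: [-10.2, -1.9, 24.6]
width: 0.0556
gripper_force: 30.0
```

Call:
apply_moves --steps '[{"translation":[0,0,0.005],"rotation":[0,0,0]},{"translation":[0,0,0.008],"rotation":[0,0,0]},{"translation":[0,0,0.008],"rotation":[0,0,0]},{"translation":[0,0,0.008],"rotation":[0,0,0]},{"translation":[0,0,0.008],"rotation":[0,0,0]},{"translation":[0,0,0.008],"rotation":[0,0,0]},{"translation":[0,0,0.008],"rotation":[0,0,0]},{"translation":[0,0,0.008],"rotation":[0,0,0]},{"translation":[0,0,0.008],"rotation":[0,0,0]},{"translation":[0,0,0.008],"rotation":[0,0,0]}]'

```text
t: 51.68
eef_pos: [0.4654, 0.2152, 0.0246]
ee_rot: [-3.142, 0.0, -2.859]
force: [-4.3, 0.1, 6.7]
width: 0.0558
gripper_force: 30.0
```

Call:
apply_moves --steps '[{"translation":[0,0,0],"rotation":[0,0,0]},{"translation":[0,0,0],"rotation":[0,0,0]},{"translation":[0,0,0],"rotation":[0,0,0]},{"translation":[0,0,0.03],"rotation":[0,0,0]},{"translation":[0,0,0.1],"rotation":[0,0,0]},{"translation":[0,0,0.2],"rotation":[0,0,0]},{"translation":[0,0,0.34],"rotation":[0,0,0]},{"translation":[0,0,0.48],"rotation":[0,0,0]},{"translation":[0,0,0.62],"rotation":[0,0,0]},{"translation":[0,0,0.7],"rotation":[0,0,0]}]' --jaw -0.5

```text
t: 52.52
eef_pos: [0.4664, 0.2155, 0.204]
ee_rot: [3.14, 0.005, -2.859]
force: [-0.5, 0.8, -0.5]
width: 0.0659
gripper_force: 0.0
```

Call:
apply_moves --steps '[{"translation":[0,0.02,0.1],"rotation":[0,0,0]},{"translation":[-0.01,0.06,0.22],"rotation":[0,0,0]},{"translation":[-0.02,0.1,0.36],"rotation":[0,0,0]},{"translation":[-0.04,0.14,0.5],"rotation":[0,0,0]},{"translation":[-0.05,0.186,0.64],"rotation":[0,0,0]},{"translation":[-0.05,0.186,0.76],"rotation":[0,0,0]},{"translation":[-0.05,0.186,0.76],"rotation":[0,0,0]},{"translation":[-0.05,0.186,0.76],"rotation":[0,0,0]},{"translation":[-0.05,0.186,0.76],"rotation":[0,0,0]},{"translation":[-0.05,0.186,0.76],"rotation":[0,0,0]}]' --jaw 1

```text
t: 53.35
eef_pos: [0.4523, 0.261, 0.3884]
ee_rot: [-3.141, -0.002, -2.86]
force: [0.3, 0.2, 0.2]
width: 0.0051
gripper_force: 0.0
```

```bash
python3 tf.py; python3 snap.py wrist w13; python3 snap.py scene s13; python3 - <<'E'
import cv2,numpy as np
s=cv2.imread("pics/s13.png");w=cv2.imread("pics/w13.png")
c=np.zeros((480,800,3),np.uint8);c[:300,:400]=cv2.resize(w,(400,300));c[:,400:]=cv2.resize(s[80:320,280:480],(400,480),interpolation=2)
cv2.imwrite("pics/c13.png",c)
E
```

```text
[0.4523 0.261  0.3884] yaw -163.85 tub xy -0.0508 0.0494 F [0.3 0.2 0.2] 0.0050957501915175505
```

View pics/c13.png

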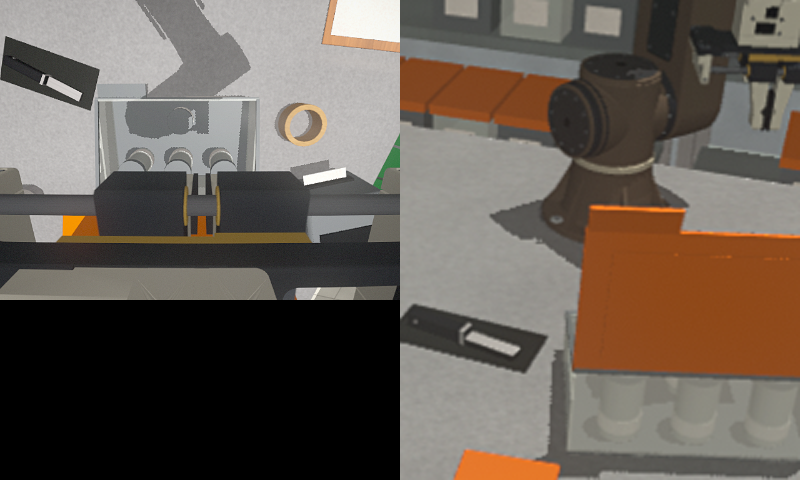

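Call:
apply_moves --steps '[{"translation":[0.08,0.024,0],"rotation":[0,0,0]},{"translation":[0.18,0.053,0],"rotation":[0,0,0]},{"translation":[0.28,0.082,0],"rotation":[0,0,0]},{"translation":[0.38,0.111,0],"rotation":[0,0,0]},{"translation":[0.48,0.14,0],"rotation":[0,0,0]},{"translation":[0.58,0.17,0],"rotation":[0,0,0]},{"translation":[0.68,0.2,0],"rotation":[0,0,0]},{"translation":[0.77,0.226,0],"rotation":[0,0,0]},{"translation":[0.85,0.249,0],"rotation":[0,0,0]},{"translation":[0.85,0.249,0],"rotation":[0,0,0]}]'

```text
t: 54.28
eef_pos: [0.6678, 0.324, 0.3849]
ee_rot: [-3.139, -0.005, -2.861]
force: [-1.6, -0.1, -2.6]
width: 0.0001
gripper_force: 0.0
```

```bash
python3 tf.py; python3 - <<'E'
import numpy as np
c,n=np.cos(.28215),np.sin(.28215);f=lambda p,r=.18:(.1-r*np.cos(p)+.015*np.sin(p),.135+r*np.sin(p)+.005*np.cos(p))
def go(a0,a1,k=10):
    x0,z0=f(np.radians(a0))
    for a in np.linspace(a0,a1,k+1)[1:]:
        x,z=f(np.radians(a));print(round(a,1),(np.array([c*(x-x0),n*(x-x0),z-z0])/.25).round(3).tolist())
print(f(np.radians(97.7)))
go(97.7,50);go(50,10);go(10,-14)
E
```

```text
[0.6678 0.324  0.3849] yaw -163.92 tub xy 0.1738 0.0499 F [-1.6 -0.1 -2.6] 7.644920426373041e-05
(np.float64(0.1389822613710151), np.float64(0.3127070450215791))
92.9 [-0.057, -0.016, 0.007]
88.2 [-0.114, -0.033, 0.009]
83.4 [-0.172, -0.05, 0.007]
78.6 [-0.23, -0.067, -0.001]
73.8 [-0.287, -0.083, -0.014]
69.1 [-0.343, -0.099, -0.031]
64.3 [-0.398, -0.115, -0.053]
59.5 [-0.451, -0.131, -0.08]
54.8 [-0.502, -0.145, -0.111]
50.0 [-0.55, -0.159, -0.146]
46.0 [-0.039, -0.011, -0.033]
42.0 [-0.075, -0.022, -0.068]
38.0 [-0.109, -0.032, -0.105]
34.0 [-0.141, -0.041, -0.145]
30.0 [-0.17, -0.049, -0.187]
26.0 [-0.196, -0.057, -0.231]
22.0 [-0.219, -0.064, -0.276]
18.0 [-0.24, -0.069, -0.323]
14.0 [-0.257, -0.074, -0.371]
10.0 [-0.271, -0.078, -0.42]
7.6 [-0.007, -0.002, -0.03]
5.2 [-0.012, -0.004, -0.06]
2.8 [-0.017, -0.005, -0.09]
0.4 [-0.02, -0.006, -0.12]
-2.0 [-0.022, -0.006, -0.15]
-4.4 [-0.023, -0.007, -0.18]
-6.8 [-0.022, -0.007, -0.21]
-9.2 [-0.021, -0.006, -0.24]
-11.6 [-0.018, -0.005, -0.27]
-14.0 [-0.014, -0.004, -0.3]
```

Call:
apply_moves --steps '[{"translation":[0,0,-0.06],"rotation":[0,0,0]},{"translation":[0,0,-0.14],"rotation":[0,0,0]},{"translation":[0,0,-0.22],"rotation":[0,0,0]},{"translation":[0,0,-0.29],"rotation":[0,0,0]},{"translation":[0,0,-0.29],"rotation":[0,0,0]},{"translation":[-0.03,-0.009,-0.29],"rotation":[0,0,0]},{"translation":[-0.06,-0.018,-0.29],"rotation":[0,0,0]},{"translation":[-0.09,-0.027,-0.29],"rotation":[0,0,0]},{"translation":[-0.12,-0.035,-0.29],"rotation":[0,0,0]},{"translation":[-0.134,-0.039,-0.29],"rotation":[0,0,0]}]'

```text
t: 55.12
eef_pos: [0.6312, 0.3138, 0.319]
ee_rot: [3.141, 0.003, -2.859]
force: [2.3, 0.4, 1.4]
width: 0.0008
gripper_force: 0.9
```

Call:
apply_moves --steps '[{"translation":[-0.057,-0.016,0.007],"rotation":[0,0,0]},{"translation":[-0.114,-0.033,0.009],"rotation":[0,0,0]},{"translation":[-0.172,-0.05,0.007],"rotation":[0,0,0]},{"translation":[-0.23,-0.067,0],"rotation":[0,0,0]},{"translation":[-0.287,-0.083,-0.014],"rotation":[0,0,0]},{"translation":[-0.343,-0.099,-0.031],"rotation":[0,0,0]},{"translation":[-0.398,-0.115,-0.053],"rotation":[0,0,0]},{"translation":[-0.451,-0.131,-0.08],"rotation":[0,0,0]},{"translation":[-0.502,-0.145,-0.111],"rotation":[0,0,0]},{"translation":[-0.55,-0.159,-0.146],"rotation":[0,0,0]}]'

```text
t: 55.95
eef_pos: [0.4937, 0.2741, 0.2812]
ee_rot: [3.14, 0.002, -2.859]
force: [1.5, 1.0, 0.5]
width: 0.0004
gripper_force: 0.5
```

```bash
python3 tf.py
```

```text
[0.4937 0.2741 0.2812] yaw -163.83 tub xy -0.0073 0.0505 F [1.5 1.  0.5] 0.0003876886497235107
```

Call:
apply_moves --steps '[{"translation":[-0.036,-0.01,-0.037],"rotation":[0,0,0]},{"translation":[-0.07,-0.02,-0.075],"rotation":[0,0,0]},{"translation":[-0.1,-0.029,-0.115],"rotation":[0,0,0]},{"translation":[-0.13,-0.038,-0.155],"rotation":[0,0,0]},{"translation":[-0.158,-0.046,-0.2],"rotation":[0,0,0]},{"translation":[-0.183,-0.053,-0.245],"rotation":[0,0,0]},{"translation":[-0.206,-0.06,-0.29],"rotation":[0,0,0]},{"translation":[-0.226,-0.065,-0.34],"rotation":[0,0,0]},{"translation":[-0.243,-0.07,-0.39],"rotation":[0,0,0]},{"translation":[-0.258,-0.074,-0.437],"rotation":[0,0,0]}]'

```text
t: 56.78
eef_pos: [0.4295, 0.2558, 0.1714]
ee_rot: [3.141, 0.002, -2.859]
force: [0.8, 0.7, 1.3]
width: 0.0006
gripper_force: 0.3
```

Call:
apply_moves --steps '[{"translation":[-0.007,-0.002,-0.03],"rotation":[0,0,0]},{"translation":[-0.012,-0.004,-0.06],"rotation":[0,0,0]},{"translation":[-0.017,-0.005,-0.09],"rotation":[0,0,0]},{"translation":[-0.02,-0.006,-0.12],"rotation":[0,0,0]},{"translation":[-0.022,-0.006,-0.15],"rotation":[0,0,0]},{"translation":[-0.023,-0.007,-0.18],"rotation":[0,0,0]},{"translation":[-0.022,-0.007,-0.21],"rotation":[0,0,0]},{"translation":[-0.021,-0.006,-0.24],"rotation":[0,0,0]},{"translation":[-0.018,-0.005,-0.262],"rotation":[0,0,0]},{"translation":[-0.016,-0.004,-0.28],"rotation":[0,0,0]}]'

```text
t: 57.62
eef_pos: [0.4257, 0.2546, 0.1002]
ee_rot: [-3.141, -0.001, -2.86]
force: [-0.2, -0.3, 0.4]
width: 0.0003
gripper_force: 0.3
```

```bash
python3 tf.py
```

```text
[0.4257 0.2546 0.1002] yaw -163.85 tub xy -0.0781 0.0506 F [-0.2 -0.3  0.4] 0.0002711463490388077
```

Near shut; press down gently until the force rises.

Call:
apply_moves --steps '[{"translation":[0,0,-0.004],"rotation":[0,0,0]},{"translation":[0,0,-0.008],"rotation":[0,0,0]},{"translation":[0,0,-0.012],"rotation":[0,0,0]},{"translation":[0,0,-0.016],"rotation":[0,0,0]},{"translation":[0,0,-0.018],"rotation":[0,0,0]},{"translation":[0,0,-0.018],"rotation":[0,0,0]},{"translation":[0,0,-0.018],"rotation":[0,0,0]},{"translation":[0,0,-0.018],"rotation":[0,0,0]},{"translation":[0,0,-0.018],"rotation":[0,0,0]},{"translation":[0,0,-0.018],"rotation":[0,0,0]}]'

```text
t: 58.45
eef_pos: [0.426, 0.2547, 0.0976]
ee_rot: [3.141, 0.001, -2.859]
force: [-2.9, -2.2, 8.5]
width: 0.0004
gripper_force: 4.3
```

Call:
apply_moves --steps '[{"translation":[0,0,-0.003],"rotation":[0,0,0]},{"translation":[0,0,-0.005],"rotation":[0,0,0]},{"translation":[0,0,-0.006],"rotation":[0,0,0]},{"translation":[0,0,-0.006],"rotation":[0,0,0]},{"translation":[0,0,-0.006],"rotation":[0,0,0]},{"translation":[0,0,-0.006],"rotation":[0,0,0]},{"translation":[0,0,-0.006],"rotation":[0,0,0]},{"translation":[0,0,-0.006],"rotation":[0,0,0]},{"translation":[0,0,-0.006],"rotation":[0,0,0]},{"translation":[0,0,-0.006],"rotation":[0,0,0]}]'

```text
t: 59.28
eef_pos: [0.4261, 0.2548, 0.0971]
ee_rot: [3.141, 0.002, -2.859]
force: [-5.8, -4.0, 19.6]
width: 0.0005
gripper_force: 10.1
```

Call:
apply_moves --steps '[{"translation":[0,0,0.05],"rotation":[0,0,0]},{"translation":[0,0,0.15],"rotation":[0,0,0]},{"translation":[0,0,0.3],"rotation":[0,0,0]},{"translation":[0,-0.1,0.45],"rotation":[0,0,0]},{"translation":[0,-0.25,0.55],"rotation":[0,0,0]},{"translation":[0,-0.4,0.6],"rotation":[0,0,0]},{"translation":[0,-0.55,0.6],"rotation":[0,0,0]},{"translation":[0,-0.7,0.6],"rotation":[0,0,0]},{"translation":[0,-0.85,0.6],"rotation":[0,0,0]},{"translation":[0,-1,0.6],"rotation":[0,0,0]}]'

```text
t: 60.12
eef_pos: [0.4252, 0.0031, 0.2457]
ee_rot: [3.141, 0.002, -2.859]
force: [0.8, -0.4, 0.0]
width: 0.0006
gripper_force: 0.0
```

Call:
apply_moves --steps '[{"translation":[0,-0.13,0],"rotation":[0,0,0]},{"translation":[0,-0.28,0],"rotation":[0,0,0]},{"translation":[0,-0.43,0],"rotation":[0,0,0]},{"translation":[0,-0.58,0],"rotation":[0,0,0]},{"translation":[0,-0.73,0],"rotation":[0,0,0]},{"translation":[0,-0.88,0],"rotation":[0,0,0]},{"translation":[0,-1,0],"rotation":[0,0,0]},{"translation":[0,-1,0],"rotation":[0,0,0]},{"translation":[0,-1,0],"rotation":[0,0,0]},{"translation":[0,-1,0],"rotation":[0,0,0]}]'

```text
t: 60.95
eef_pos: [0.4255, -0.2452, 0.2449]
ee_rot: [3.141, -0.0, -2.861]
force: [-0.1, -0.0, -0.0]
width: 0.0004
gripper_force: 0.0
```

```bash
python3 tf.py; python3 snap.py scene s14; python3 - <<'E'
import cv2,numpy as np
a=cv2.imread("pics/scene0.png");b=cv2.imread("pics/s14.png")
f=lambda i:((i[...,2].astype(int)-i[...,0]>110)*255).astype(np.uint8)[215:300,355:510]
A,B=f(a),f(b)
print((A>0).sum(),(B>0).sum(),((A>0)^(B>0)).sum())
for M in(A,B):
    print([ (np.nonzero(M[:,c])[0][[0,-1]]+215).tolist() for c in (10,25,60,100,130)])
E
```

```text
[ 0.4255 -0.2452  0.2449] yaw -163.91 tub xy -0.2175 -0.4294 F [-0.1 -0.  -0. ] 0.0004132136517538465
3623 3622 3
[[228, 254], [228, 260], [237, 262], [238, 263], [242, 264]]
[[228, 254], [228, 260], [237, 262], [238, 263], [242, 264]]
```

The cover's image matches the initial shut state to within 3 pixels, so I'm handing the job in.

```bash
python3 -c "
from station import *
print(job_done())"
```

```text
the job is handed in; nothing more can be done
None
```

The job is handed in at about 61 s of simulated time: I prised the cover open with the blade and laid it back on its mat, stood the three tall jars in the back half and then the one short jar in the front half, and pushed the cover fully shut; the judge returned no verdict.

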